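# Put the stacked lids back on their jars

## Task

The four clean wooden lids are stacked on the cork trivet. Take the stack apart and close each of the four open stoneware jars with the lid of its own size, fully home and level, the largest lid on the largest jar and so on down. Keep the lids right way up, leave the jars standing where they are, and do not disturb the garlic or the onion.

Things in the scene. Friction and masses are not known exactly. Their poses are not given: they have to be found in the camera images.
- lid_largest_mid (a point): Round wooden lid with a flat top, 68 mm in diameter and 28 mm thick, with a lighter wooden locating boss 48 mm in diameter standing 7 mm out below it (lower edge chamfered); at the bottom of the stack, on a round cork trivet 112 mm across and 18 mm thick, at the start. The point is the centre of the 68 mm wooden disc: 14 mm below the lid's top, 21 mm above the underside of the boss. z is up when the lid lies right way up.
- lid_large_mid (a point): Round wooden lid with a flat top, 58 mm in diameter and 28 mm thick, with a lighter wooden locating boss 38 mm in diameter standing 7 mm out below it (lower edge chamfered); second from the bottom at the start. The point is the centre of the 58 mm wooden disc: 14 mm below the lid's top, 21 mm above the underside of the boss. z is up when the lid lies right way up.
- lid_small_mid (a point): Round wooden lid with a flat top, 48 mm in diameter and 28 mm thick, with a lighter wooden locating boss 28 mm in diameter standing 7 mm out below it (lower edge chamfered); third from the bottom at the start. The point is the centre of the 48 mm wooden disc: 14 mm below the lid's top, 21 mm above the underside of the boss. z is up when the lid lies right way up.
- lid_smallest_mid (a point): Round wooden lid with a flat top, 38 mm in diameter and 28 mm thick, with a lighter wooden locating boss 20 mm in diameter standing 7 mm out below it (lower edge chamfered); on top of the stack at the start. The point is the centre of the 38 mm wooden disc: 14 mm below the lid's top, 21 mm above the underside of the boss. z is up when the lid lies right way up.
- jar_largest_rim (a point): Open white stoneware jar, round, 64 mm outside diameter, 70 mm high, mouth 56 mm wide, loose on the counter; its lid is the one 68 mm wide, which overhangs the jar slightly. The point is the centre of the mouth, level with the rim; z is up out of the jar. With its lid fully home the centre of the lid's disc is 14 mm above this point.
- jar_large_rim (a point): Open white stoneware jar, round, 54 mm outside diameter, 62 mm high, mouth 46 mm wide, loose on the counter; its lid is the one 58 mm wide, which overhangs the jar slightly. The point is the centre of the mouth, level with the rim; z is up out of the jar. With its lid fully home the centre of the lid's disc is 14 mm above this point.
- jar_small_rim (a point): Open white stoneware jar, round, 44 mm outside diameter, 54 mm high, mouth 36 mm wide, loose on the counter; its lid is the one 48 mm wide, which overhangs the jar slightly. The point is the centre of the mouth, level with the rim; z is up out of the jar. With its lid fully home the centre of the lid's disc is 14 mm above this point.
- jar_smallest_rim (a point): Open white stoneware jar, round, 35 mm outside diameter, 46 mm high, mouth 28 mm wide, loose on the counter; its lid is the one 38 mm wide, which overhangs the jar slightly. The point is the centre of the mouth, level with the rim; z is up out of the jar. With its lid fully home the centre of the lid's disc is 14 mm above this point.
- garlic_mid (a point): Bulb of garlic, about 60 mm wide and 58 mm high, a bystander to be left alone; the point is its centre.
- onion_mid (a point): Brown onion, about 75 mm wide and 77 mm high, a bystander to be left alone; the point is its centre.
Mind the look-alikes: they are no part of the job. Leave any pink or turquoise look-alike of the part that bears lid_smallest_mid alone.

How it is judged:
By the outcome, as a careful person would: the job done as asked, in the order asked, and still so for the second after the job is handed in, with the robot touching nothing.
It also fails if it takes over 112 s, if anything falls off the work surface, if the arm or the gripper's body presses on something with over 40 N, if the wrist force passes 120 N, or if a joint passes its speed limit or range.

## Robot

A 6-joint arm with a two-finger parallel gripper is mounted at the origin on a cart in front of the work surface, level with it; the furniture and walls round the work are solid. World frame = base frame: x ahead of the robot, y to its left, z up, the work surface at z = 0. Lengths are in m, angles in rad, forces in N, time in s.
With the tool pointing down it reaches from about 0.275 to 0.975 m from the base axis. Payload 8.4 kg.
Tool frame: the origin (TCP) lies on the centre line of the jaws, within the pads' length; the fingertips stand ctrl.tip_reach ahead of it and the grasp point (between the pads) lies 6 mm ahead of it (ctrl.tip_reach is the distance from the TCP to the fingertips, in m); z points along the fingers, y is the direction in which the jaws open and shut (so a half turn about z gives the same grasp; the last joint's range is limited). The gripper opens to 92 mm and grips with 3 to 60 N. Pads are 20 mm wide; open, the fingers measure 128 mm over their backs; the gripper's body (75 mm by 189 mm) begins 69 mm behind the grasp point.
Start: joints at [-1.149, 0.353, 1.633, -0, 1.155, -0.002], TCP at [0.257, -0.57, 0.203] pointing down, gripper open.
Joint ranges: [-2.63, 2.63], [-0.92, 2.1], [0.06, 2.66], [-1.3, 4.44], [0, 2.69], [-3.02, 3.02]. Speed limits (rad/s): [2.22, 2.22, 2.79, 3.14, 3.14, 3.14].

## Interface

Orientations are given as a unit quaternion [x, y, z, w].
In Python, from bench import ctrl gives the robot as it stands.
- The arm moves only by the tool servo_tool, never from a script. Its argument "moves" is a list of rows, each a list of 7 numbers: the finger opening in mm, from 0 to 91.9, then the shift along the tool's x, y, z in mm, then the turn, a rotation vector about the tool's x, y, z in degrees. In form: [[hand, tx, ty, tz, wx, wy, wz], ...]. A call has 1 to 10 rows; each row is the pose to reach, as a shift and turn from the pose commanded when the call began, along the tool's axes at that moment; what a row does not reach only later rows make up. A row lasts 1/8 s, in which the tool goes at most 62.5 mm and 10.7 degrees, less where a joint would pass 70% of its speed; a pose out of reach is approached as far as the arm can. A call with a gripper value outside its range is refused whole. The fingers move at their own pace and stop on an object; "squeeze" is the grip in N (left out, the last holds). Time passes only in rows, so rows that repeat a pose let the fingers close. It gives the time, the measured TCP pose, the force and the opening at its end, in the units of the state.
- ctrl.state(): the state, without advancing time (a new reading comes with each control period).
- ctrl.read_camera(name): name is "scene" or "top" or "wrist"; returns the picture (400x640x3 uint8, blue, green, red); there is no depth.
- ctrl.camera_model(name): a dict with "mtx" (3x3 intrinsics, pixels), "R" (3x3) and "t" (3): a world point X has camera coordinates R X + t; the wrist camera has in their place "mount" (4x4, takes a point from camera to tool coordinates, whose origin is the TCP and whose axes are the flange's). Camera axes: x right, y down, z forward; pixel columns grow to the right and rows downward; lengths in m; the calibration is good to about 2 mm. A picture is of the moment at which its call begins: read the wrist's pose just before it. camera_model takes no time and is no camera call.
- ctrl.job_done(): hands the job in, once; it reports no verdict.
Trained networks look in the newest picture that a camera, given by its name, has taken for a name from the list of things; names that differ only in an ending like _2 or _b are one class to them, and where a whole thing is asked for, a point or a joint stands for the part that bears it (a point fixed in the world has none). Each returns a list of dicts, best first, with "confidence" (0 to 1); they miss things now and then, are a little off and sometimes report something else, mostly with a low value. They report only what shows in the picture. A call takes as long as a camera call. They do not tell look-alikes from the thing itself.
- ctrl.find_in(label, camera): "point" ([column, row] in pixels, amid what is visible of it).
- ctrl.outline_of(label, camera): "pixels" (400x640 bool, what is visible of it) and "point" ([column, row] in pixels, amid what is visible of it).
The state is a dict: "time": time; "q": joint angles; "dq": joint speeds; "tau": joint torques, N m; "tool_pos": TCP position; "ee_rot": TCP orientation; "contact_force": force on the tool from outside, world axes, zero at the start; "ft_torque": the same for the moment, N m; "grip_width": finger opening in m.
Only numpy, scipy, OpenCV 4.12 (cv2) and the standard library are available. Lean on these libraries where they do the work, as an engineer would, in place of code of your own. Each camera call takes 0.05 s, during which the arm holds its last target.

## Working session

There is one attempt and no reset: what is moved stays moved. The work goes in short steps, Python scripts to look and compute and a tool call to move; the robot and the scene stay as the last step left them, time stands still between calls to the robot, and variables do not carry over. Pictures are saved under pics/ and viewed, and the job is handed in when it is done.

Besides the shell and the picture viewer there is one more tool, called after "Call:" by a JSON object that holds its "op" and its "data". servo_tool: Moves the arm, as the interface text tells. Its arguments: {"type":"object","properties":{"moves":{"type":"array","items":{"type":"array","items":{"type":"number"}}},"squeeze":{"type":"number"}},"required":["moves"]}

```bash
ls; mkdir -p pics; python3 - <<'E'
from bench import ctrl
import cv2,numpy as np
np.set_printoptions(precision=4,suppress=True)
s=ctrl.state();print({k:s[k] for k in('time','tool_pos','ee_rot','grip_width','contact_force')},ctrl.tip_reach)
for n in('scene','top'):
    cv2.imwrite(f'pics/{n}0.png',ctrl.read_camera(n)); m=ctrl.camera_model(n); print(n,m)
print(ctrl.camera_model('wrist'))
E
```

```text
pics
{'time': 0.0, 'tool_pos': array([ 0.2568, -0.5692,  0.2019]), 'ee_rot': array([ 0.9776,  0.2103, -0.0002, -0.0007]), 'grip_width': 0.0919496836833039, 'contact_force': array([-0.774 , -0.6631, -0.0559])} 0.025
scene {'mtx': array([[473.6736,   0.    , 321.6361],
       [  0.    , 473.6736, 196.6564],
       [  0.    ,   0.    ,   1.    ]]), 'R': array([[-0.7082, -0.706 ,  0.0054],
       [-0.4426,  0.4381, -0.7824],
       [ 0.55  , -0.5565, -0.6228]]), 't': array([0.3609, 0.3016, 1.0731])}
top {'mtx': array([[421.8544,   0.    , 315.9877],
       [  0.    , 421.8544, 193.2397],
       [  0.    ,   0.    ,   1.    ]]), 'R': array([[ 0.0215, -0.9997, -0.0067],
       [-0.997 , -0.0209, -0.0743],
       [ 0.0741,  0.0083, -0.9972]]), 't': array([0.0237, 0.4849, 1.2195])}
{'mtx': array([[293.0941,   0.    , 321.5222],
       [  0.    , 293.0941, 207.5659],
       [  0.    ,   0.    ,   1.    ]]), 'mount': array([[ 0.0008, -0.9687, -0.2482,  0.0688],
       [ 1.    ,  0.0006,  0.0007, -0.0019],
       [-0.0005, -0.2482,  0.9687, -0.1812],
       [ 0.    ,  0.    ,  0.    ,  1.    ]])}
```

View pics/scene0.png

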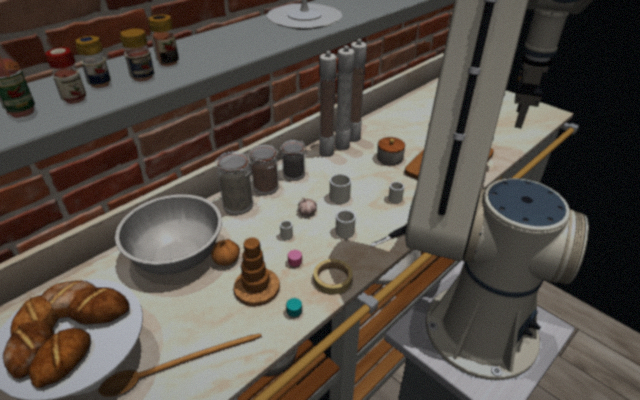

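View pics/top0.png

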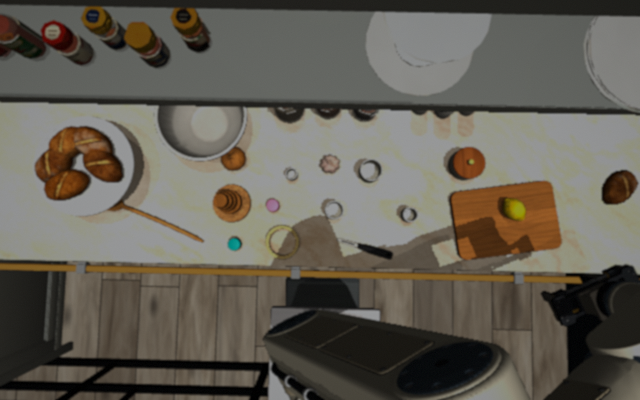

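The scene view shows the stack on its trivet at about (253,270). The jars are at about (287,230), (340,190), (345,224) and (396,193), with pink and turquoise look-alikes at (295,258) and (294,307). In the top view the stack is at about (230,203).

```bash
cat > h.py <<'E'
from bench import ctrl
import cv2,numpy as np
from scipy.spatial.transform import Rotation as Ro
np.set_printoptions(precision=4,suppress=True)
L=['lid_largest_mid','lid_large_mid','lid_small_mid','lid_smallest_mid']
J=['jar_largest_rim','jar_large_rim','jar_small_rim','jar_smallest_rim']
B=['garlic_mid','onion_mid']
def cam(n,st=None):
    m=ctrl.camera_model(n);K=m['mtx']
    if n!='wrist': return K,m['R'],m['t']
    T=np.eye(4);T[:3,:3]=Ro.from_quat(st['ee_rot']).as_matrix();T[:3,3]=st['tool_pos']
    W=np.linalg.inv(T@m['mount']);return K,W[:3,:3],W[:3,3]
def ray(c,p):
    K,R,t=c;d=R.T@np.linalg.solve(K,[p[0],p[1],1.]);return -R.T@t,d/np.linalg.norm(d)
def onz(c,p,z):
    o,d=ray(c,p);return o+d*(z-o[2])/d[2]
def proj(c,X):
    K,R,t=c;x=K@(R@np.asarray(X)+t);return x[:2]/x[2]
def tri(obs):
    A=np.zeros((3,3));b=np.zeros(3)
    for c,p in obs:
        o,d=ray(c,p);P=np.eye(3)-np.outer(d,d);A+=P;b+=P@o
    X=np.linalg.solve(A,b);return X,[np.linalg.norm(proj(c,X)-p) for c,p in obs]
E
python3 - <<'E'
from h import *
for n in L+J+B:
    a=ctrl.find_in(n,'scene');b=ctrl.find_in(n,'top')
    f=lambda r:[(np.round(x['point'],1).tolist(),round(float(x['confidence']),2)) for x in r[:3]]
    print(n,f(a),f(b))
    if a and b: print('   ',*tri([(cam('scene'),a[0]['point']),(cam('top'),b[0]['point'])]))
print(ctrl.state()['time'])
E
```

```text
lid_largest_mid [([255.5, 282.4], 0.68)] []
lid_large_mid [([254.0, 268.8], 0.84), ([346.9, 225.1], 0.74)] [([331.6, 209.0], 0.61), ([230.1, 200.7], 0.54)]
    [ 0.5136  0.0904 -0.096 ] [np.float64(44.828165527670386), np.float64(39.784442600488845)]
lid_small_mid [([224.4, 253.0], 0.74), ([254.3, 258.7], 0.69)] [([229.5, 201.4], 0.5)]
    [0.4755 0.2981 0.1123] [np.float64(17.259492844923887), np.float64(14.62388418768824)]
lid_smallest_mid [([292.9, 307.8], 0.84), ([251.0, 247.6], 0.76), ([293.9, 256.5], 0.52)] [([274.4, 204.0], 0.64), ([223.3, 198.2], 0.5), ([235.0, 245.6], 0.46)]
    [ 0.4562  0.173  -0.1763] [np.float64(1.4549107893822322), np.float64(1.2120585918641829)]
jar_largest_rim [([341.0, 185.5], 0.76)] [([373.2, 172.2], 0.96), ([230.0, 208.0], 0.18)]
    [ 0.5492 -0.1269  0.0461] [np.float64(1.2916659530911596), np.float64(1.344344564923631)]
jar_large_rim [([345.1, 224.8], 0.95)] [([330.2, 207.6], 0.79)]
    [ 0.4383 -0.0117  0.0327] [np.float64(1.995295716444468), np.float64(1.894606782565221)]
jar_small_rim [([395.9, 193.8], 0.51), ([308.7, 206.6], 0.4)] [([408.0, 214.1], 0.56)]
    [ 0.4286 -0.2351  0.0223] [np.float64(0.04597702147444991), np.float64(0.04770372830492278)]
jar_smallest_rim [([286.8, 226.9], 0.79)] []
garlic_mid [([307.2, 209.9], 0.77)] [([330.1, 162.8], 0.68)]
    [ 0.5765 -0.0064  0.0061] [np.float64(0.17684320792876962), np.float64(0.17431376643991564)]
onion_mid [([226.3, 254.3], 0.82), ([253.9, 271.9], 0.28)] [([230.0, 160.5], 0.69)]
    [0.5721 0.285  0.034 ] [np.float64(0.8514515697541544), np.float64(0.7475062314356398)]
1.1
```

```bash
cat >> h.py <<'E'
def mv(x,y,z,yaw,ref=None):
    """shift(mm) and rotvec(deg) in tool axes from current measured pose to TCP x,y,z, tool x at yaw deg, pointing down"""
    s=ctrl.state();R0=Ro.from_quat(s['ee_rot']).as_matrix();p=s['tool_pos']
    c,n=np.cos(np.radians(yaw)),np.sin(np.radians(yaw))
    R1=np.array([[c,n,0],[n,-c,0],[0,0,-1.]])
    d=R0.T@(np.array([x,y,z])-p)*1000; w=Ro.from_matrix(R0.T@R1).as_rotvec(degrees=True)
    print('shift',np.round(d,1),'rot',np.round(w,1),'rows>=',np.linalg.norm(d)/62.5,np.linalg.norm(w)/10.7)
    return d,w
E
python3 -c "
from h import *
mv(.47,-.13,.35,90)
mv(.47,.10,.35,90)"
```

```text
shift [ 375.  -313.2 -147.4] rot [  0.    0.  -65.7] rows>= 8.165301414544064 6.141926932556774
shift [ 469.5 -522.9 -147.4] rot [  0.    0.  -65.7] rows>= 11.48892364749654 6.141926932556774
```

Call:
{"op": "servo_tool", "data": {"moves": [[91.9,375,-313,-147,0,0,-65.7],[91.9,375,-313,-147,0,0,-65.7],[91.9,375,-313,-147,0,0,-65.7],[91.9,375,-313,-147,0,0,-65.7],[91.9,375,-313,-147,0,0,-65.7],[91.9,375,-313,-147,0,0,-65.7],[91.9,375,-313,-147,0,0,-65.7],[91.9,375,-313,-147,0,0,-65.7],[91.9,375,-313,-147,0,0,-65.7],[91.9,375,-313,-147,0,0,-65.7]]}}

```text
time: 2.35
tool_pos: [0.4701, -0.1301, 0.3495]
ee_rot: [0.707, 0.708, -0.0, 0.0]
contact_force: [0.4, -1.3, 0.4]
grip_width: 0.0923
```

```bash
cat >> h.py <<'E'
import pickle
def snap(tag):
    s=ctrl.state();im=ctrl.read_camera('wrist');cv2.imwrite(f'pics/{tag}.png',im);pickle.dump((s,im),open(f'{tag}.pkl','wb'));return s,im
E
python3 -c "
from h import *
snap('w1')
mv(.47,.10,.35,90)"
```

```text
shift [230.8   0.4  -1. ] rot [-0.  0. -0.] rows>= 3.692296933949509 0.004776057611128076
```

View pics/w1.png

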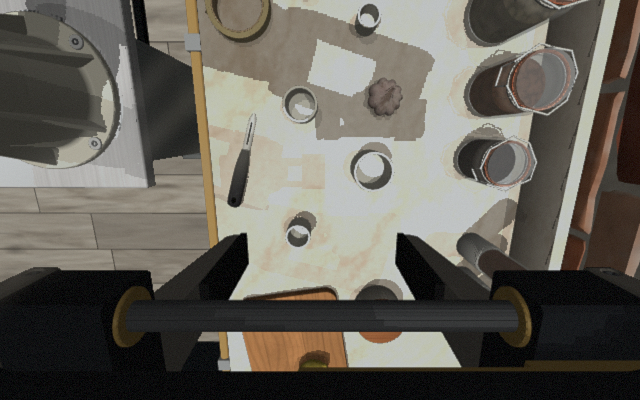

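Call:
{"op": "servo_tool", "data": {"moves": [[91.9,230,0,0,0,0,0],[91.9,230,0,0,0,0,0],[91.9,230,0,0,0,0,0],[91.9,230,0,0,0,0,0],[91.9,230,0,0,0,0,0],[91.9,230,0,0,0,0,0]]}}

```text
time: 3.15
tool_pos: [0.4701, 0.0981, 0.3491]
ee_rot: [0.708, 0.707, -0.001, 0.0]
contact_force: [0.9, 0.2, -0.5]
grip_width: 0.0919
```

The wrist view shows the jar rims at about (368,17) smallest, (300,105) large, (372,170) largest and (299,232) small. The garlic is at (385,97).

```bash
python3 -c "
from h import *
snap('w2')"
```

```text
(no output)
```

View pics/w2.png

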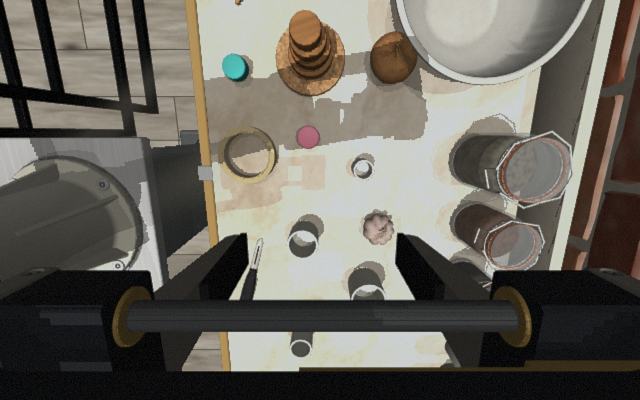

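The wrist view from further left shows the stack at about (310,50) on its trivet and the onion at (393,57). The pink look-alike is at (308,137), the turquoise one at (235,67) and the smallest jar at (363,168). I'll move over the stack for a second angle.

Call:
{"op": "servo_tool", "data": {"moves": [[91.9,100,-10,-40,0,0,0],[91.9,100,-10,-40,0,0,0],[91.9,100,-10,-40,0,0,0],[91.9,100,-10,-40,0,0,0]]}}

```text
time: 3.7
tool_pos: [0.4604, 0.1981, 0.389]
ee_rot: [0.708, 0.707, -0.001, 0.0]
contact_force: [-0.0, -0.5, -0.1]
grip_width: 0.0914
```

```bash
python3 -c "
from h import *
s,im=snap('w3'); print(s['tool_pos'],s['time'])
# upscaled crops
for t,(x0,y0,x1,y1) in {'w1':(240,0,440,260),'w2':(180,0,450,200),'w3':(180,0,450,250)}.items():
    i=cv2.imread(f'pics/{t}.png')[y0:y1,x0:x1]
    f=min(800/i.shape[1],600/i.shape[0],3); cv2.imwrite(f'pics/{t}c.png',cv2.resize(i,None,fx=f,fy=f,interpolation=cv2.INTER_CUBIC)); print(t,f)
"
```

```text
[0.4604 0.1981 0.389 ] 3.7
w1 2.3076923076923075
w2 2.962962962962963
w3 2.4
```

View pics/w3c.png

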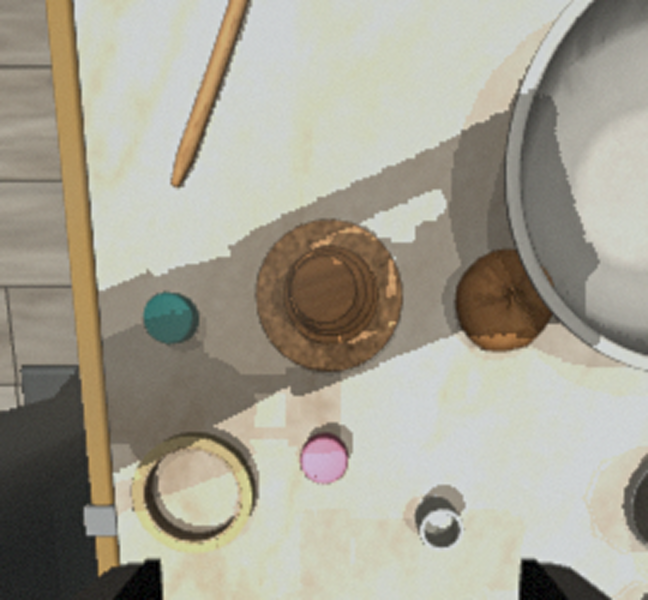

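View pics/w1c.png

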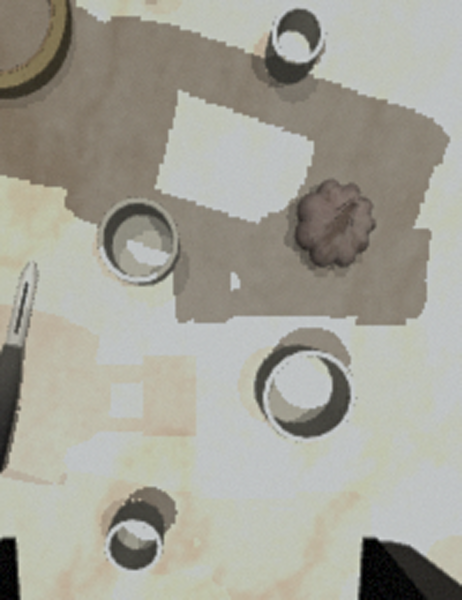

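```bash
cat >> h.py <<'E'
from scipy.optimize import minimize
from scipy.ndimage import map_coordinates
def circ(X,r,n=72):
    a=np.linspace(0,2*np.pi,n,endpoint=False);return np.c_[X[0]+r*np.cos(a),X[1]+r*np.sin(a),np.full(n,X[2])]
def projs(c,P):
    K,R,t=c;x=(P@R.T+t)@K.T;return x[:,:2]/x[:,2:]
def gradim(im,s=1.2):
    g=cv2.GaussianBlur(im.astype(np.float32),(0,0),s)
    gx=cv2.Sobel(g,cv2.CV_32F,1,0);gy=cv2.Sobel(g,cv2.CV_32F,0,1)
    return np.minimum(np.sqrt((gx**2+gy**2).sum(2)),120)
def views(tags):
    out=[]
    for t in tags:
        s,im=pickle.load(open(t+'.pkl','rb'));out.append((cam('wrist',s),gradim(im)))
    return out
def score(X,radii,V):
    v=0
    for c,g in V:
        for r in radii:
            p=projs(c,circ(X,r)); v+=map_coordinates(g,[p[:,1],p[:,0]],order=1).mean()
    return v/len(V)/len(radii)
def fit(X0,radii,V,dz=0.0,rad=.012):
    best=None
    g=np.arange(-rad,rad+1e-6,.002)
    zs=[0] if dz==0 else np.arange(-dz,dz+1e-6,.003)
    S=[(score(X0+np.array([a,b,z]),radii,V),a,b,z) for a in g for b in g for z in zs]
    S=max(S); x0=X0+np.array(S[1:])
    if dz: f=lambda q:-score(x0+q/1000,radii,V); n=3
    else: f=lambda q:-score(x0+np.r_[q,0]/1000,radii,V); n=2
    sim=np.vstack([np.zeros(n),np.eye(n)*1.5])
    r=minimize(f,np.zeros(n),method='Nelder-Mead',options=dict(initial_simplex=sim,xatol=.05))
    q=r.x/1000; q=q if n==3 else np.r_[q,0]
    return x0+q,-r.fun
def overlay(tag,items,name,box,f):
    s,im=pickle.load(open(tag+'.pkl','rb'));c=cam('wrist',s);x0,y0,x1,y1=box
    o=cv2.resize(im[y0:y1,x0:x1],None,fx=f,fy=f,interpolation=cv2.INTER_CUBIC)
    for X,r,col in items:
        p=(projs(c,circ(X,r))-[x0,y0]+.5)*f-.5
        cv2.polylines(o,[np.round(p).astype(int)],True,col,1)
    cv2.imwrite(f'pics/{name}.png',o)
E
python3 - <<'E'
from h import *
jr={'jar_largest_rim':(.032,.028,.07),'jar_large_rim':(.027,.023,.062),'jar_small_rim':(.022,.018,.054),'jar_smallest_rim':(.0175,.014,.046)}
px={'w1':{'jar_largest_rim':(372,170),'jar_large_rim':(300,105),'jar_small_rim':(299,235),'jar_smallest_rim':(368,18)},
'w2':{'jar_large_rim':(304,242),'jar_smallest_rim':(363,169)}}
J1={}
for n,(ro,ri,z) in jr.items():
    s,_=pickle.load(open('w1.pkl','rb'));X0=onz(cam('wrist',s),px['w1'][n],z)
    tags={'jar_largest_rim':['w1'],'jar_large_rim':['w1','w2'],'jar_small_rim':['w1'],'jar_smallest_rim':['w1','w2','w3']}[n]
    print(n,X0)
    for T in [[t] for t in tags]+([tags] if len(tags)>1 else []):
        print('  ',T,*fit(X0,[ro,ri],views(T)))
    if len(tags)>1: print('  3d',*fit(X0,[ro,ri],views(tags),dz=.012))
    J1[n]=fit(X0,[ro,ri],views(tags))[0]
pickle.dump(J1,open('jars.pkl','wb'))
it=[(J1[n],r,(0,0,255)) for n in jr for r in jr[n][:2]]
overlay('w1',it,'ov1',(240,0,440,260),2.3); 
# lids
s,_=pickle.load(open('w3.pkl','rb'));c=cam('wrist',s)
X0=onz(c,(314.6,120.8),.158);print('stack',X0)
L1={}
for n,r,z in [('lid_smallest',.019,.158),('lid_small',.024,.123),('lid_large',.029,.088),('lid_largest',.034,.053),('trivet',.056,.018)]:
    X=np.r_[X0[:2],z]
    for T in (['w3'],['w2'],['w2','w3']): print(n,T,*fit(X,[r],views(T)))
    X,sc=fit(X,[r],views(['w2','w3']),dz=.012);print('   3d',X,sc);L1[n]=fit(np.r_[X0[:2],z],[r],views(['w3']))[0]
rr=[.019,.024,.029,.034,.056]
overlay('w3',[(L1[n],r,(0,255,0)) for n,r in zip(L1,rr)],'ov3',(250,60,390,190),4.5)
overlay('w2',[(L1[n],r,(0,255,0)) for n,r in zip(L1,rr)],'ov2',(250,0,390,110),5)
E
```

```text
jar_largest_rim [ 0.548  -0.1164  0.07  ]
   ['w1'] [ 0.5489 -0.118   0.07  ] 112.70849609375
jar_large_rim [ 0.4359 -0.0192  0.062 ]
   ['w1'] [ 0.4358 -0.0203  0.062 ] 96.67811584472656
   ['w2'] [ 0.4353 -0.014   0.062 ] 116.65481567382812
   ['w1', 'w2'] [ 0.4352 -0.0163  0.062 ] 102.3768081665039
  3d [ 0.4346 -0.0189  0.0499] 107.92730712890625
jar_small_rim [ 0.4302 -0.2305  0.054 ]
   ['w1'] [ 0.4277 -0.2308  0.054 ] 115.55323791503906
jar_smallest_rim [0.5363 0.103  0.046 ]
   ['w1'] [0.5315 0.0945 0.046 ] 115.60881042480469
   ['w2'] [0.536  0.1093 0.046 ] 115.12738800048828
   ['w3'] [0.5359 0.1111 0.046 ] 118.31575012207031
   ['w1', 'w2', 'w3'] [0.5362 0.1079 0.046 ] 109.906494140625
  3d [0.5376 0.1085 0.0387] 116.8236083984375
stack [0.4496 0.2839 0.158 ]
lid_smallest ['w3'] [0.4463 0.2865 0.158 ] 64.73707580566406
lid_smallest ['w2'] [0.4483 0.2836 0.158 ] 115.73831176757812
lid_smallest ['w2', 'w3'] [0.4474 0.2834 0.158 ] 78.57307434082031
   3d [0.447  0.2875 0.1451] 88.91002655029297
lid_small ['w3'] [0.46   0.2817 0.123 ] 62.40606689453125
lid_small ['w2'] [0.4485 0.2908 0.123 ] 106.57122039794922
lid_small ['w2', 'w3'] [0.4486 0.2914 0.123 ] 79.97406005859375
   3d [0.4486 0.293  0.1165] 81.86750030517578
lid_large ['w3'] [0.4561 0.285  0.088 ] 71.99490356445312
lid_large ['w2'] [0.4469 0.2967 0.088 ] 103.12005615234375
lid_large ['w2', 'w3'] [0.4591 0.2858 0.088 ] 76.16210174560547
   3d [0.4522 0.285  0.1017] 80.833740234375
lid_largest ['w3'] [0.4516 0.2838 0.053 ] 82.28440856933594
lid_largest ['w2'] [0.456  0.2918 0.053 ] 91.59579467773438
lid_largest ['w2', 'w3'] [0.4596 0.292  0.053 ] 79.42053985595703
   3d [0.4558 0.2893 0.0708] 84.4393310546875
trivet ['w3'] [0.4502 0.2836 0.018 ] 118.76102447509766
trivet ['w2'] [0.4493 0.2833 0.018 ] 109.58413696289062
trivet ['w2', 'w3'] [0.4496 0.2835 0.018 ] 113.8418960571289
   3d [0.4503 0.2828 0.0233] 114.26274108886719
```

View pics/ov1.png

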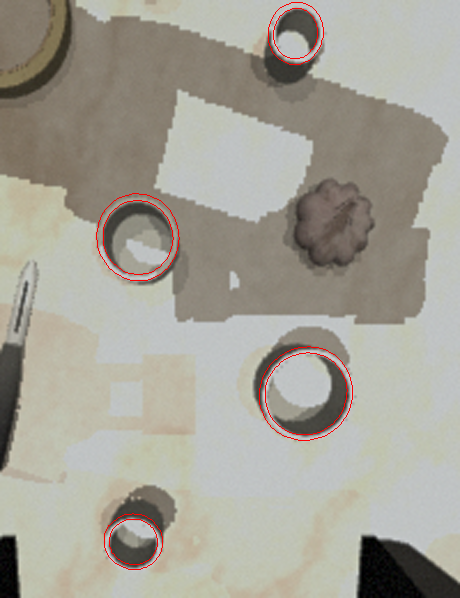

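View pics/ov3.png

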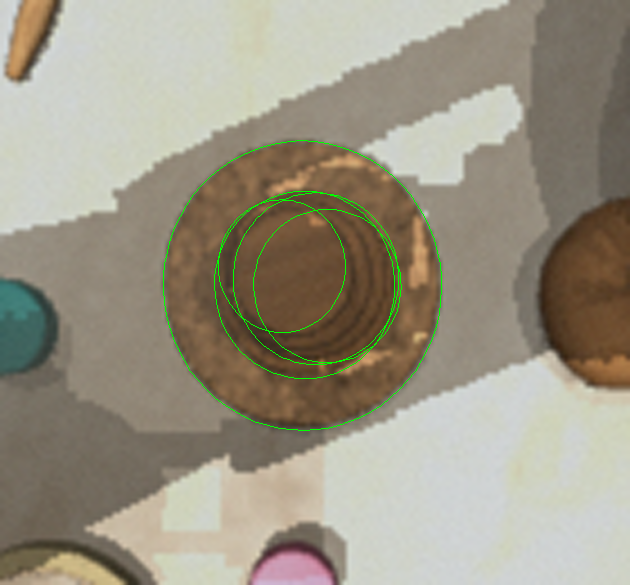

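View pics/ov2.png

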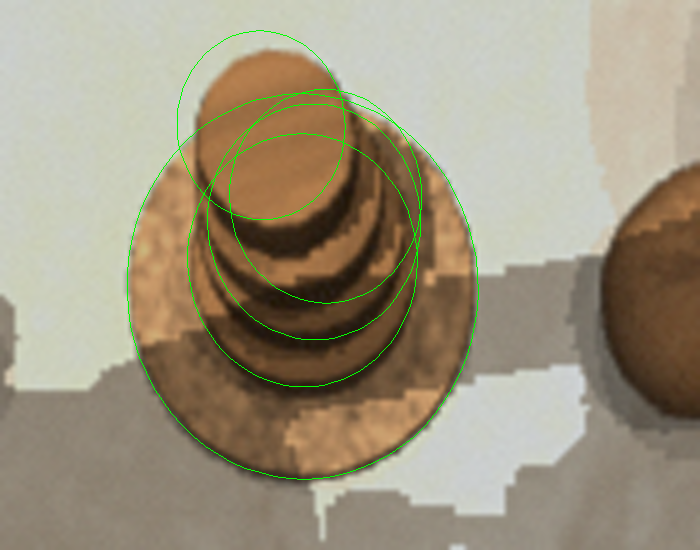

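```bash
python3 - <<'E'
from h import *
tiles=[]
for t,u,v in [('w1',300,105),('w2',304,240),('w1',372,170),('w1',299,235),('w1',368,22),('w2',363,168),('w3',363,217),('w3',316,122)]:
    s,im=pickle.load(open(t+'.pkl','rb')); y0=max(0,v-25);x0=u-25
    p=im[y0:y0+50,x0:x0+50]; tiles.append(cv2.resize(p,(200,200),interpolation=cv2.INTER_NEAREST)); print(t,x0,y0)
cv2.imwrite('pics/tiles.png',np.vstack([np.hstack(tiles[:4]),np.hstack(tiles[4:])]))
E
```

```text
w1 275 80
w2 279 215
w1 347 145
w1 274 210
w1 343 0
w2 338 143
w3 338 192
w3 291 97
```

View pics/tiles.png

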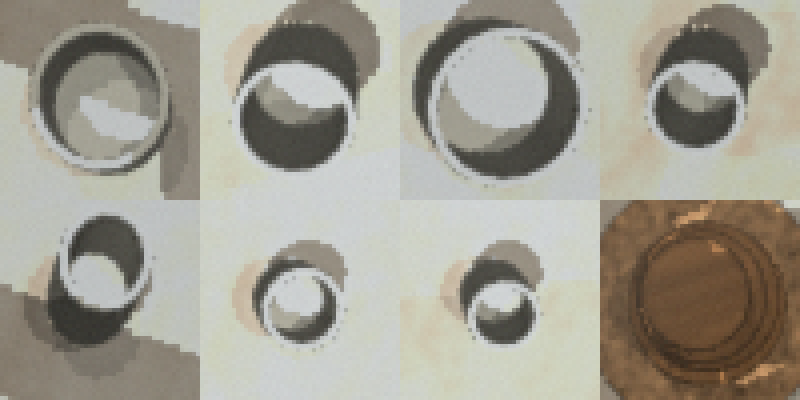

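```bash
python3 - <<'E'
from h import *
C={t:cam('wrist',pickle.load(open(t+'.pkl','rb'))[0]) for t in('w1','w2','w3')}
for n,o in {'large':{'w1':(300.3,104.2),'w2':(303,244)},'smallest':{'w1':(369.2,15.3),'w2':(363.6,169.8),'w3':(364,220.4)},'stacktop':{'w2':(304,27.6),'w3':(314.3,120)}}.items():
    print(n,*tri([(C[t],p) for t,p in o.items()]))
    for z in(.046,.062,.158): print('   ',z,[onz(C[t],p,z)[:2] for t,p in o.items()])
t=C['w3']
# trivet, from both, plus scene/top
for n in('scene','top'):
    print(n,[proj(cam(n),X) for X in ([.4496,.2835,.018],[.4496,.2835,.158],[.4352,-.0163,.062],[.5362,.108,.046],[.5489,-.118,.07],[.4277,-.2308,.054])])
i=cv2.imread('pics/top0.png')[150:260,200:440];cv2.imwrite('pics/topc.png',cv2.resize(i,None,fx=3.3,fy=3.3,interpolation=cv2.INTER_CUBIC))
i=cv2.imread('pics/scene0.png')[170:310,225:415];cv2.imwrite('pics/scenec.png',cv2.resize(i,None,fx=4,fy=4,interpolation=cv2.INTER_CUBIC))
E
```

```text
large [ 0.4363 -0.0176  0.0568] [np.float64(0.1660320357401521), np.float64(0.1474101360708757)]
    0.046 [array([ 0.4353, -0.0167]), array([ 0.4358, -0.0219])]
    0.062 [array([ 0.4364, -0.0181]), array([ 0.4369, -0.0156])]
    0.158 [array([ 0.443 , -0.0265]), array([0.4434, 0.0223])]
smallest [0.5387 0.1081 0.0415] [np.float64(0.10027798061294671), np.float64(0.08404625620742939), np.float64(0.10376786407048272)]
    0.046 [array([0.5379, 0.1065]), array([0.538 , 0.1088]), array([0.5381, 0.1093])]
    0.062 [array([0.5356, 0.101 ]), array([0.5357, 0.1108]), array([0.5357, 0.1142])]
    0.158 [array([0.5219, 0.0682]), array([0.522 , 0.1228]), array([0.5213, 0.1435])]
stacktop [0.4489 0.2851 0.1537] [np.float64(0.21721297103304288), np.float64(0.18259638501622472)]
    0.046 [array([0.4428, 0.3182]), array([0.4465, 0.2892])]
    0.062 [array([0.4437, 0.3133]), array([0.4469, 0.2886])]
    0.158 [array([0.4489, 0.2837]), array([0.4492, 0.285 ])]
scene [array([256.8242, 284.1517]), array([251.8508, 242.5676]), array([345.4633, 216.3349]), array([286.5231, 224.635 ]), array([340.5719, 180.436 ]), array([396.3187, 186.161 ])]
top [array([230.6626, 203.2543]), array([219.4489, 200.5304]), array([333.3204, 209.8086]), array([290.588 , 173.9992]), array([370.2356, 170.1502]), array([408.8775, 214.1623])]
```

View pics/topc.png

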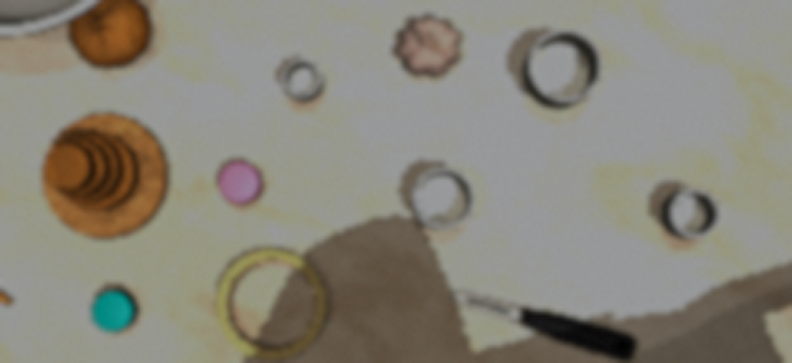

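View pics/scenec.png

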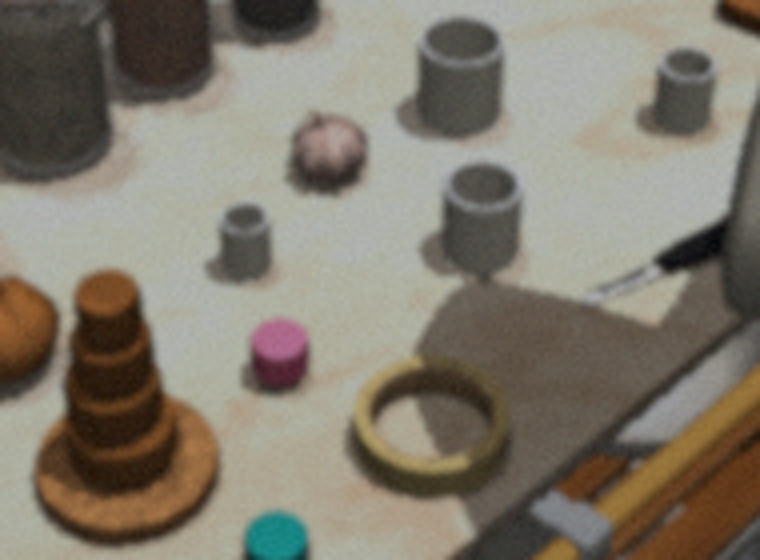

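The top lid triangulates to (0.449, 0.285) and the trivet fit gives (0.4496, 0.2835), so the stack is upright. The large jar is near (0.436, -0.017) and the smallest near (0.538, 0.108). Measured heights come out about 5 mm below the text's. I'll go above the stack.

```bash
python3 - <<'E'
from h import *
mv(.449,.2845,.215,90)
s=cam('wrist',pickle.load(open('w3.pkl','rb'))[0])
for z in (0.05,.08,.11): print(z,[onz(s,p,z)[:2] for p in((392,62),(402,100),(420,133))])
E
```

```text
shift [ 86.7 -11.3 173.8] rot [-0.   0.1 -0.1] rows>= 3.1131652289065914 0.012553524946824686
0.05 [array([0.5735, 0.3793]), array([0.5937, 0.3211]), array([0.6283, 0.2675])]
0.08 [array([0.5669, 0.373 ]), array([0.5859, 0.3181]), array([0.6185, 0.2676])]
0.11 [array([0.5603, 0.3666]), array([0.5782, 0.3151]), array([0.6088, 0.2677])]
```

Call:
{"op": "servo_tool", "data": {"moves": [[60,87,-11,100,0,0,0],[60,87,-11,130,0,0,0],[60,87,-11,174,0,0,0],[60,87,-11,174,0,0,0],[60,87,-11,174,0,0,0]]}}

```text
time: 4.38
tool_pos: [0.4498, 0.2858, 0.2161]
ee_rot: [0.708, 0.707, -0.0, 0.0]
contact_force: [0.4, 1.4, 0.8]
grip_width: 0.0599
```

```bash
python3 - <<'E'
from h import *
s,im=snap('w4'); print(s['tool_pos'],s['time'])
cv2.imwrite('pics/top1.png',ctrl.read_camera('top')[150:260,200:440].repeat(3,0).repeat(3,1))
E
```

```text
[0.4498 0.2858 0.2161] 4.375
```

View pics/w4.png

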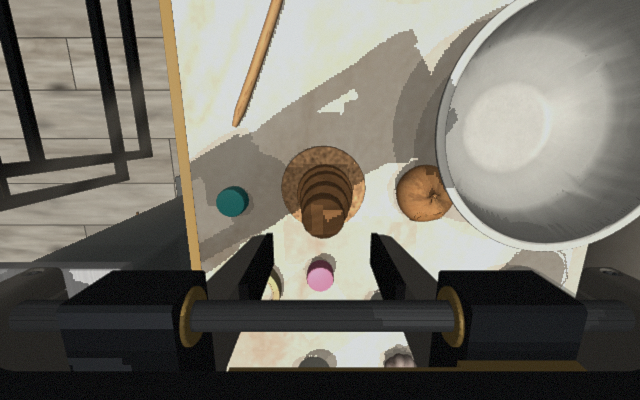

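```bash
python3 - <<'E'
from h import *
s,im=pickle.load(open('w4.pkl','rb'));c=cam('wrist',s)
cv2.imwrite('pics/w4c.png',cv2.resize(im[135:255,265:385],None,fx=5,fy=5,interpolation=cv2.INTER_CUBIC))
overlay('w4',[((.449,.2845,z),r,(0,255,0)) for r,z in((.019,.158),(.024,.123),(.029,.088),(.034,.053),(.056,.018))],'ov4',(265,135,385,255),5)
print(proj(c,s['tool_pos']-[0,0,.006]))
E
```

```text
[323.537  240.1784]
```

View pics/ov4.png

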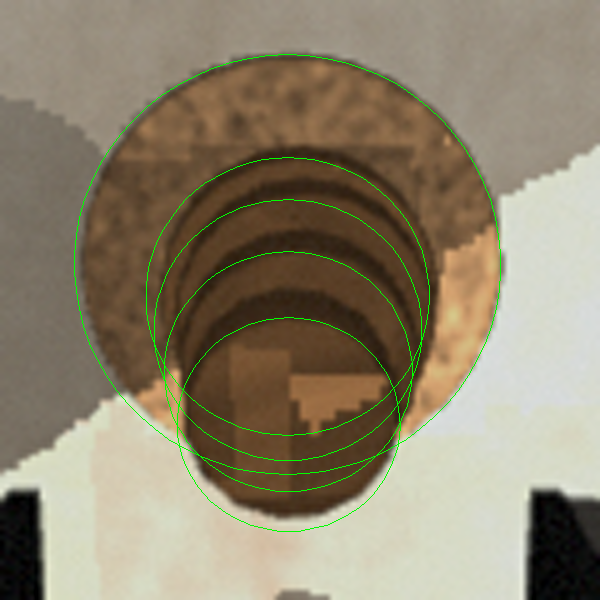

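Call:
{"op": "servo_tool", "data": {"moves": [[60,0,0,30,0,0,0],[60,0,0,61,0,0,0],[60,0,0,61,0,0,0],[25,0,0,61,0,0,0],[25,0,0,61,0,0,0],[25,0,0,61,0,0,0],[25,0,0,61,0,0,0]], "squeeze": 15}}

```text
time: 5.35
tool_pos: [0.4494, 0.287, 0.1551]
ee_rot: [0.707, 0.707, 0.0, 0.0]
contact_force: [0.6, 1.1, 0.5]
grip_width: 0.0254
```

```bash
python3 - <<'E'
from h import *
s,im=snap('w5'); print(s['tool_pos'],s['time'],s['grip_width'])
cv2.imwrite('pics/sc5.png',cv2.resize(ctrl.read_camera('scene')[150:330,180:360],None,fx=3.3,fy=3.3,interpolation=cv2.INTER_CUBIC))
E
```

```text
[0.4494 0.287  0.1551] 5.35 0.02544714490028392
```

View pics/w5.png

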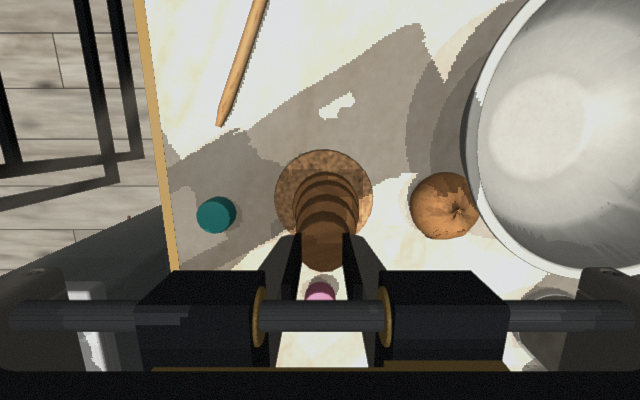

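View pics/sc5.png

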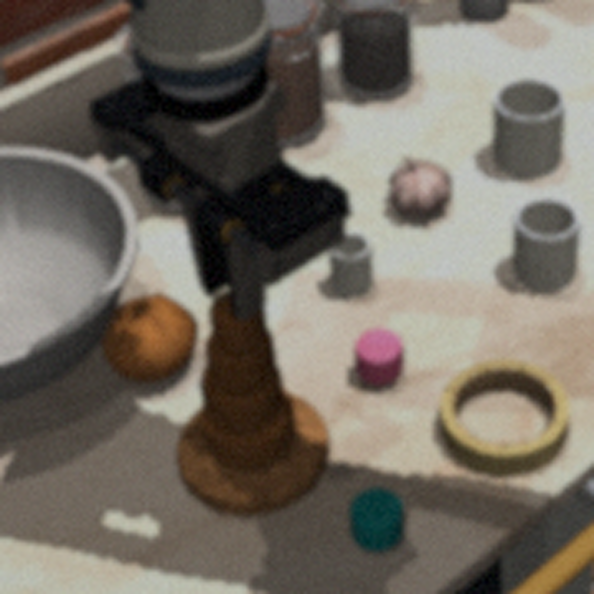

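```bash
python3 - <<'E'
from h import *
s,im=pickle.load(open('w5.pkl','rb'));c=cam('wrist',s);sc=cam('scene')
for dx in(-.0127,.0127):
    for dy in(-.01,.01):
        for z in(.130,.155): print(dx,dy,z,'wrist',proj(c,(.4494+dx,.287+dy,z)),'sceneCrop',(proj(sc,(.4494+dx,.287+dy,z))-[180,150])*3.3)
for z in (.158,.13,.12): print(z,(proj(sc,(.449,.285,z))-[180,150])*3.3, 'wrist',proj(c,(.449,.285,z)))
cv2.imwrite('pics/w5c.png',cv2.resize(im[140:310,240:410],None,fx=3.5,fy=3.5,interpolation=cv2.INTER_CUBIC))
E
```

```text
-0.0127 -0.01 0.13 wrist [306.314  243.6339] sceneCrop [259.7678 339.4213]
-0.0127 -0.01 0.155 wrist [304.459  257.3943] sceneCrop [256.9242 313.366 ]
-0.0127 0.01 0.13 wrist [305.9759 218.0477] sceneCrop [236.9192 354.1903]
-0.0127 0.01 0.155 wrist [304.0296 228.9175] sceneCrop [233.7072 328.078 ]
0.0127 -0.01 0.13 wrist [340.1672 243.6403] sceneCrop [236.6778 320.9578]
0.0127 -0.01 0.155 wrist [342.5016 257.4   ] sceneCrop [233.5371 294.9737]
0.0127 0.01 0.13 wrist [340.6111 218.0568] sceneCrop [213.8867 335.3459]
0.0127 0.01 0.155 wrist [343.0626 228.9264] sceneCrop [210.3802 309.3006]
0.158 [235.9231 306.9958] wrist [322.9264 247.9145]
0.13 [239.4401 336.218 ] wrist [322.7243 233.5429]
0.12 [240.6688 346.4272] wrist [322.6638 229.2403]
```

View pics/w5c.png

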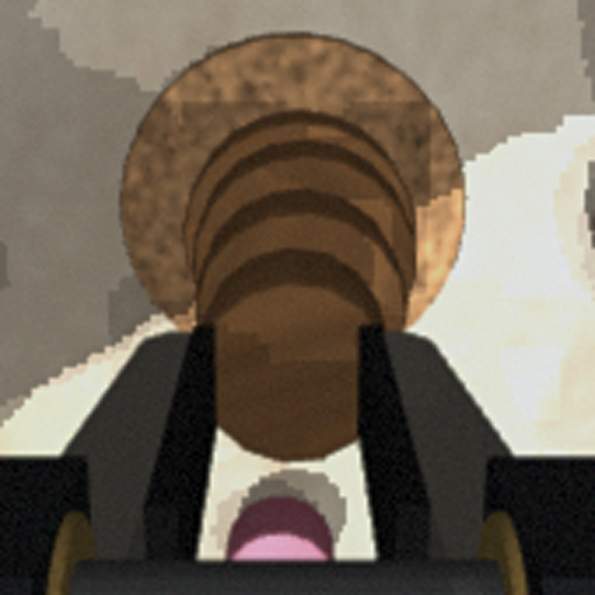

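```bash
python3 - <<'E'
from bench import ctrl
print(ctrl.tip_reach,[x for x in dir(ctrl) if x[0]!='_'])
E
```

```text
0.025 ['IKError', 'camera_model', 'find_in', 'job_done', 'outline_of', 'read_camera', 'state', 'tip_reach']
```

Call:
{"op": "servo_tool", "data": {"moves": [[70,0,0,0,0,0,0],[70,0,0,0,0,0,0],[70,0,0,4,0,0,0],[70,0,0,8,0,0,0],[70,0,0,13,0,0,0]]}}

```text
time: 6.08
tool_pos: [0.4492, 0.2868, 0.1412]
ee_rot: [0.707, 0.707, -0.0, -0.0]
contact_force: [-0.3, -0.3, 0.3]
grip_width: 0.0697
```

```bash
python3 - <<'E'
from h import *
s,im=snap('w6'); print(s['tool_pos'],s['time'],s['grip_width'])
a=cv2.resize(im[140:320,220:420],None,fx=2,fy=2,interpolation=cv2.INTER_CUBIC)
b=cv2.resize(ctrl.read_camera('scene')[190:290,200:300],(360,360),interpolation=cv2.INTER_CUBIC)
cv2.imwrite('pics/c6.png',np.hstack([a,b]))
E
```

```text
[0.4492 0.2868 0.1412] 6.075 0.06968333351852597
```

View pics/c6.png

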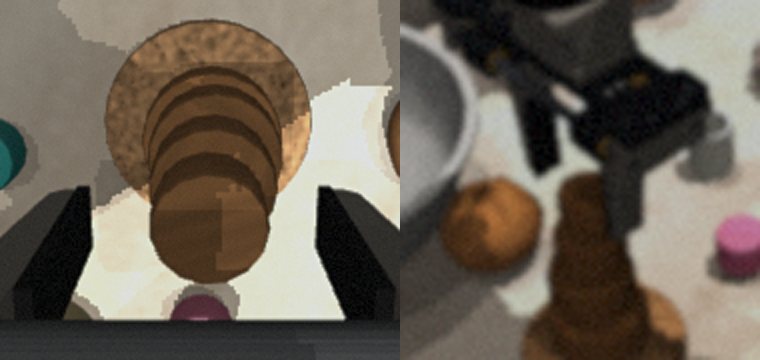

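The scene view puts the fingertips only about 10 mm below the lid top, so they reach about 30 mm less than tip_reach suggests. I'll go on from what the views show: a little lower, then close and check the width.

Call:
{"op": "servo_tool", "data": {"moves": [[70,0,0,4,0,0,0],[70,0,0,8,0,0,0],[30,0,0,8,0,0,0],[25,0,0,8,0,0,0],[25,0,0,8,0,0,0],[25,0,0,8,0,0,0]], "squeeze": 15}}

```text
time: 6.92
tool_pos: [0.4493, 0.2869, 0.1337]
ee_rot: [0.707, 0.707, 0.0, 0.0]
contact_force: [-0.3, -0.0, -0.2]
grip_width: 0.0373
```

```bash
python3 - <<'E'
from h import *
s,im=snap('w7'); print(s['tool_pos'],s['time'],s['grip_width'],s['contact_force'])
a=cv2.resize(im[140:320,220:420],None,fx=2,fy=2,interpolation=cv2.INTER_CUBIC)
b=cv2.resize(ctrl.read_camera('scene')[190:290,200:300],(360,360),interpolation=cv2.INTER_CUBIC)
cv2.imwrite('pics/c7.png',np.hstack([a,b]))
E
```

```text
[0.4493 0.2869 0.1337] 6.925 0.03731165163143312 [-0.3389 -0.0052 -0.2291]
```

View pics/c7.png

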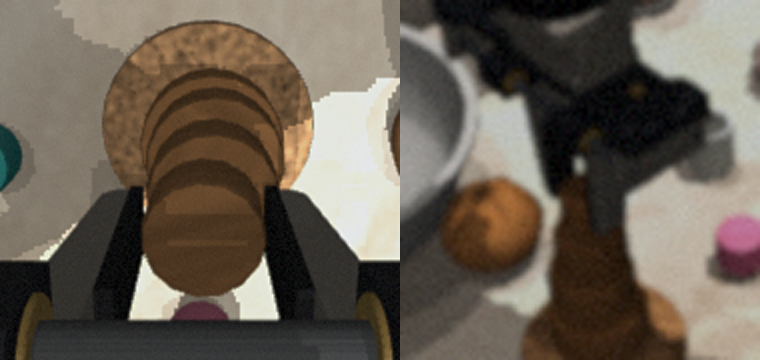

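```bash
python3 - <<'E'
from h import *
s,im=pickle.load(open('w7.pkl','rb'));c=cam('wrist',s)
for z in (.15,.158): print(z,onz(c,(322.5,258),z))
overlay('w7',[((.4493,y,.158),.019,col) for y,col in((.282,(0,0,255)),(.285,(0,255,0)))],'ov7',(250,160,400,310),4)
E
```

```text
0.15 [0.4486 0.2838 0.15  ]
0.158 [0.4485 0.2874 0.158 ]
```

View pics/ov7.png

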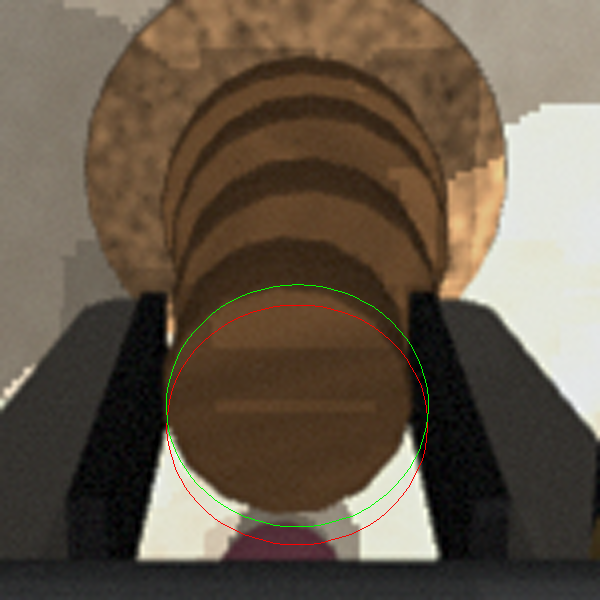

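Width 37.3 mm means the smallest lid is gripped. I'll lift it and check.

Call:
{"op": "servo_tool", "data": {"moves": [[25,0,0,-20,0,0,0],[25,0,0,-60,0,0,0],[25,0,0,-100,0,0,0],[25,0,0,-100,0,0,0],[25,0,0,-100,0,0,0]]}}

```text
time: 7.65
tool_pos: [0.4489, 0.2866, 0.233]
ee_rot: [0.707, 0.707, -0.0, -0.0]
contact_force: [-0.3, 0.1, -0.8]
grip_width: 0.0369
```

```bash
python3 - <<'E'
from h import *
s,im=snap('w8'); print(s['tool_pos'],s['time'],s['grip_width'],s['contact_force'],Ro.from_quat(s['ee_rot']).as_matrix())
sc=ctrl.read_camera('scene');tp=ctrl.read_camera('top');pickle.dump((s,sc,tp),open('x8.pkl','wb'))
a=cv2.resize(im[140:320,220:420],None,fx=2,fy=2,interpolation=cv2.INTER_CUBIC)
b=cv2.resize(sc[170:290,180:300],(360,360),interpolation=cv2.INTER_CUBIC)
cv2.imwrite('pics/c8.png',np.hstack([a,b]))
cv2.imwrite('pics/t8.png',cv2.resize(tp[150:270,150:310],None,fx=5,fy=5,interpolation=cv2.INTER_CUBIC))
for z in (.258,.233,.218): print(z, proj(cam('scene'),(s['tool_pos'][0],s['tool_pos'][1],z)))
E
```

```text
[0.4489 0.2866 0.233 ] 7.65 0.03692182834831832 [-0.2835  0.0648 -0.8431] [[ 0.0003  1.     -0.0005]
 [ 1.     -0.0003 -0.0003]
 [-0.0003 -0.0005 -1.    ]]
0.258 [246.8307 209.2439]
0.233 [247.9147 218.1751]
0.218 [248.5493 223.4035]
```

View pics/c8.png

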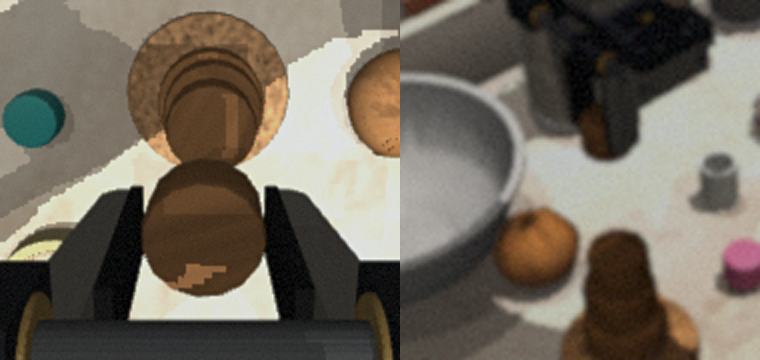

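View pics/t8.png

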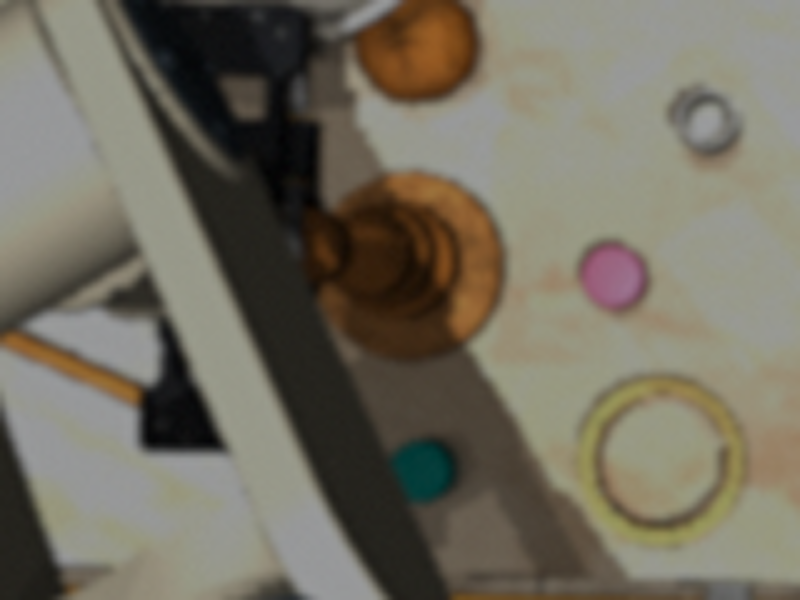

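The smallest lid is lifted, level, and held between the jaws. The rest of the stack is undisturbed. Next I'll go above the smallest jar and re-measure it.

Call:
{"op": "servo_tool", "data": {"moves": [[25,-60,30,-30,0,0,0],[25,-120,60,-47,0,0,0],[25,-179,89,-47,0,0,0],[25,-179,89,-47,0,0,0],[25,-179,89,-47,0,0,0],[25,-179,89,-47,0,0,0]]}}

```text
time: 8.55
tool_pos: [0.5374, 0.1089, 0.2799]
ee_rot: [0.707, 0.707, -0.0, -0.001]
contact_force: [-0.2, -0.4, -0.3]
grip_width: 0.0373
```

```bash
cat >> h.py <<'E'
def score2(X,radii,V,rowmax):
    v=0;n=0
    for c,g in V:
        for r in radii:
            p=projs(c,circ(X,r)); p=p[p[:,1]<rowmax]; v+=map_coordinates(g,[p[:,1],p[:,0]],order=1).sum();n+=len(p)
    return v/max(n,1) if n>20 else 0
def fit2(X0,radii,V,rowmax,rad=.012):
    g=np.arange(-rad,rad+1e-6,.001)
    S=max((score2(X0+np.array([a,b,0]),radii,V,rowmax),a,b) for a in g for b in g)
    return X0+np.array([S[1],S[2],0]),S[0]
E
python3 - <<'E'
from h import *
s,im=snap('w9'); print(s['tool_pos'],s['time'],s['grip_width'])
print('trivet w8',fit2(np.r_[.4496,.2835,.018],[.056],views(['w8']),218))
print('trivet w7',fit2(np.r_[.4496,.2835,.018],[.056],views(['w7']),225))
print('trivet w4',fit2(np.r_[.4496,.2835,.018],[.056],views(['w4']),225))
X,sc=fit2(np.r_[.538,.108,.046],[.0175,.014],views(['w9']),215);print(X,sc)
cv2.imwrite('pics/w9c.png',cv2.resize(im[130:290,240:400],None,fx=3,fy=3,interpolation=cv2.INTER_CUBIC))
overlay('w9',[(X,r,(0,0,255)) for r in(.0175,.014)],'ov9',(260,140,380,260),5)
E
```

```text
[0.5374 0.1089 0.2799] 8.55 0.03729148375296066
trivet w8 (array([0.4506, 0.2855, 0.018 ]), np.float32(119.827896))
trivet w7 (array([0.4506, 0.2855, 0.018 ]), np.float32(118.37236))
trivet w4 (array([0.4506, 0.2855, 0.018 ]), np.float32(119.64122))
[0.538 0.11  0.046] 112.4962
```

View pics/w9c.png

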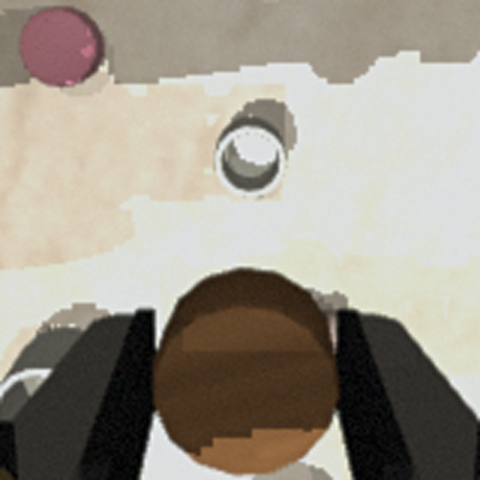

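View pics/ov9.png

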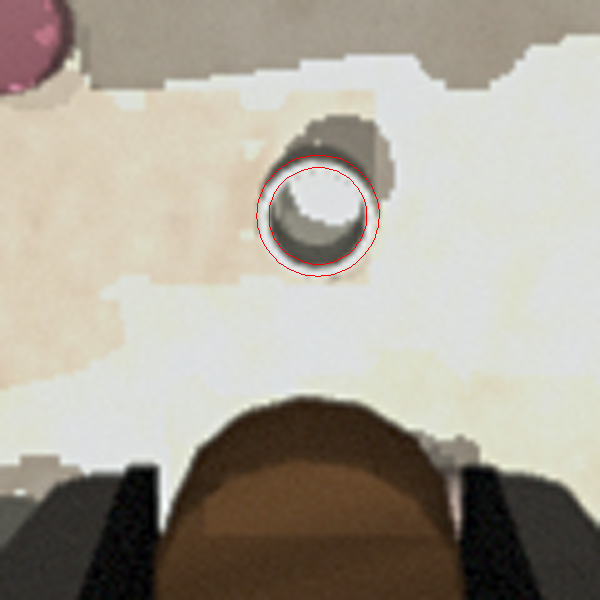

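Tracing the fingertips through the images puts the real tips about 14 mm above the reported TCP. That also explains the first empty close, so I'll use that offset from here on. Next I'll approach the smallest jar, estimated at (0.538, 0.110).

Call:
{"op": "servo_tool", "data": {"moves": [[25,3,1.6,60,0,0,0],[25,3,1.6,120,0,0,0],[25,3,1.6,180,0,0,0],[25,3,1.6,210,0,0,0],[25,3,1.6,210,0,0,0],[25,3,1.6,210,0,0,0]]}}

```text
time: 9.35
tool_pos: [0.5405, 0.1117, 0.0718]
ee_rot: [0.707, 0.707, 0.001, 0.0]
contact_force: [0.2, -0.1, 0.7]
grip_width: 0.0373
```

```bash
cat >> h.py <<'E'
def look(tag,wb,sb,tb=None):
    s,im=snap(tag); print(s['tool_pos'],s['time'],s['grip_width'],s['contact_force'])
    sc=ctrl.read_camera('scene');pickle.dump((s,sc),open(tag+'s.pkl','wb'));H=380
    P=[]
    for I,(x0,y0,x1,y1) in ((im,wb),(sc,sb)):
        P.append(cv2.resize(I[y0:y1,x0:x1],(int(H*(x1-x0)/(y1-y0)),H),interpolation=cv2.INTER_CUBIC))
    cv2.imwrite(f'pics/{tag}_b.png',np.hstack(P))
E
python3 -c "
from h import *
look('w10',(240,140,400,300),(240,180,340,270))"
```

```text
[0.5405 0.1117 0.0718] 9.35 0.03725300260035497 [ 0.2067 -0.0768  0.7022]
```

View pics/w10_b.png

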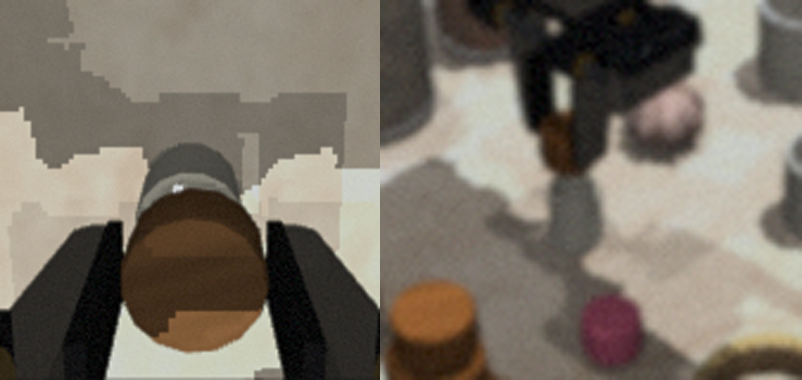

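```bash
python3 - <<'E'
from h import *
overlay('w10',[((.538,.110,.046),.0175,(0,0,255)),((.538,.110,.046),.014,(0,0,255)),((.538,.110,.0),.0175,(255,0,0))],'ov10',(270,180,370,280),6)
E
```

```text
(no output)
```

View pics/ov10.png

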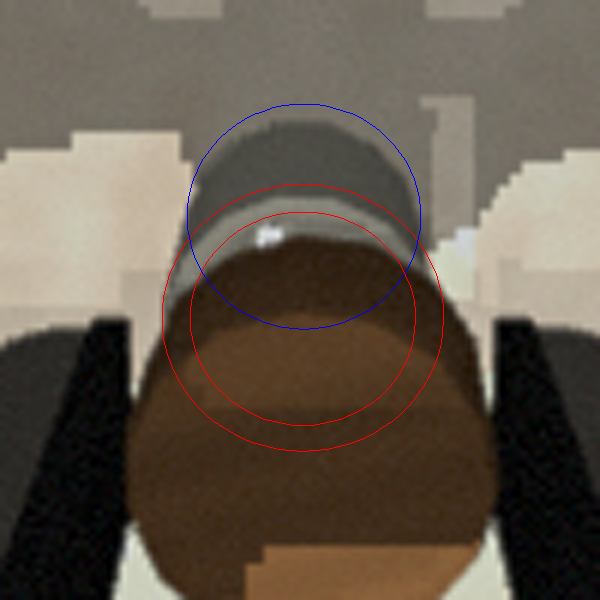

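Call:
{"op": "servo_tool", "data": {"moves": [[25,-1,-1.3,5,0,0,0],[25,-1,-1.3,11,0,0,0],[25,-1,-1.3,14,0,0,0],[25,-1,-1.3,16,0,0,0],[25,-1,-1.3,18,0,0,0]]}}

```text
time: 10.07
tool_pos: [0.5386, 0.1098, 0.0524]
ee_rot: [0.707, 0.707, -0.0, -0.0]
contact_force: [-0.5, -0.4, -0.4]
grip_width: 0.0372
```

Call:
{"op": "servo_tool", "data": {"moves": [[25,0,0,1,0,0,0],[25,0,0,2,0,0,0],[25,0,0,3,0,0,0],[25,0,0,3,0,0,0]]}}

```text
time: 10.58
tool_pos: [0.5386, 0.1098, 0.0498]
ee_rot: [0.707, 0.707, 0.0, 0.0]
contact_force: [-0.5, 0.8, 2.8]
grip_width: 0.0371
```

```bash

python3 -c "
from h import *
look('w11',(240,140,400,300),(240,180,340,270))"
```

```text
[0.5386 0.1098 0.0498] 10.575 0.03712773476328164 [-0.4859  0.7752  2.7922]
```

View pics/w11_b.png

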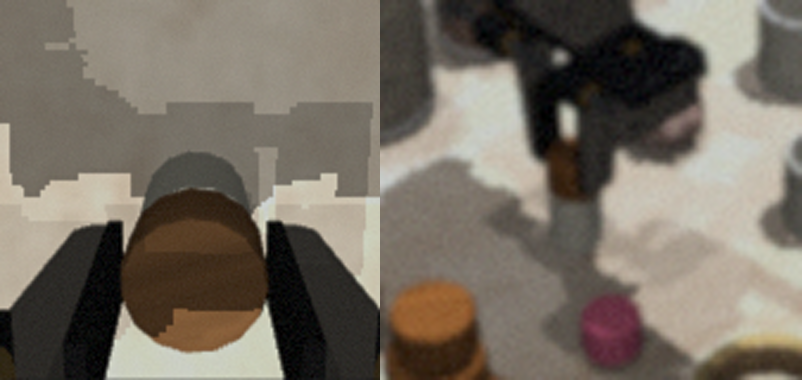

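Contact of 2.8 N came exactly at the predicted seated height, so I'll release and rise.

Call:
{"op": "servo_tool", "data": {"moves": [[55,0,0,0,0,0,0],[55,0,0,0,0,0,0],[55,0,0,0,0,0,0],[55,0,0,-40,0,0,0],[60,0,0,-100,0,0,0],[60,0,0,-150,0,0,0],[60,0,0,-150,0,0,0]]}}

```text
time: 11.55
tool_pos: [0.5411, 0.1103, 0.2037]
ee_rot: [0.707, 0.707, 0.003, 0.002]
contact_force: [-0.4, 0.5, 0.0]
grip_width: 0.0601
```

```bash

python3 -c "
from h import *
look('w12',(240,140,400,300),(240,180,340,270))
mv(.449,.2845,.2,90)"
```

```text
[0.5411 0.1103 0.2037] 11.55 0.06009071713860227 [-0.4226  0.4671  0.0465]
shift [174.7 -89.5  -0.5] rot [ 0. -0. -0.] rows>= 3.1405518707114757 0.003654135337388962
```

View pics/w12_b.png

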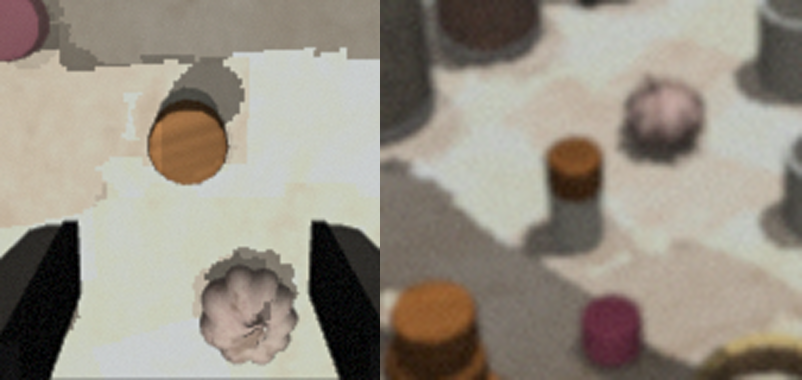

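The smallest lid sits level on its jar, and the jar has not moved. Next I'll hover over the stack for the small lid.

Call:
{"op": "servo_tool", "data": {"moves": [[70,60,-30,0,0,0,0],[70,120,-60,0,0,0,0],[70,175,-89,0,0,0,0],[70,175,-89,0,0,0,0],[70,175,-89,0,0,0,0]]}}

```text
time: 12.28
tool_pos: [0.4488, 0.2845, 0.1982]
ee_rot: [0.707, 0.708, -0.001, -0.0]
contact_force: [0.3, -0.6, 0.4]
grip_width: 0.0698
```

```bash

python3 -c "
from h import *
s,im=snap('w13');print(s['tool_pos'])
overlay('w13',[((.449,.2845,z),r,(0,255,0)) for r,z in((.024,.123),(.029,.088),(.034,.053),(.056,.018))],'ov13',(255,130,395,270),4.2)
"
```

```text
[0.4488 0.2845 0.1982]
```

View pics/ov13.png

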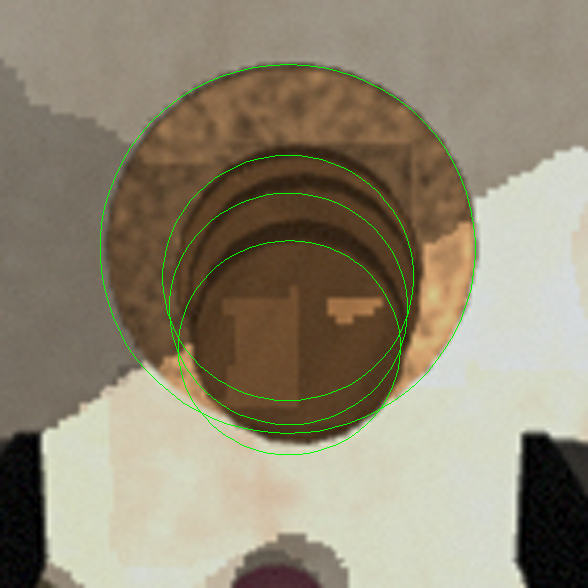

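Call:
{"op": "servo_tool", "data": {"moves": [[70,2.5,3,40,0,0,0],[70,2.5,3,80,0,0,0],[70,2.5,3,105,0,0,0],[70,2.5,3,105,0,0,0],[40,2.5,3,105,0,0,0],[35,2.5,3,105,0,0,0],[35,2.5,3,105,0,0,0],[35,2.5,3,105,0,0,0]], "squeeze": 18}}

```text
time: 13.32
tool_pos: [0.4531, 0.2877, 0.0956]
ee_rot: [0.707, 0.707, 0.001, 0.0]
contact_force: [-1.3, -1.5, 6.9]
grip_width: 0.0477
```

```bash

python3 -c "
from h import *
look('w14',(240,140,400,300),(200,190,300,290))"
```

```text
[0.4531 0.2877 0.0956] 13.325 0.04767548357440045 [-1.3401 -1.4863  6.8565]
```

View pics/w14_b.png

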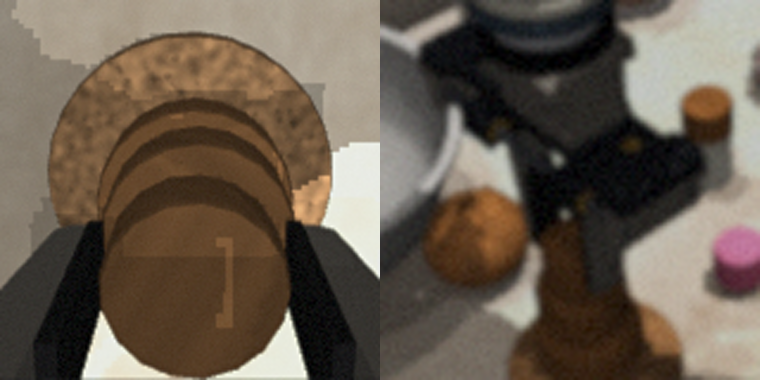

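```bash

python3 -c "
from h import *
sc=cam('scene')
for z in (.07,.088,.1,.11): print(z,[proj(sc,(.453-d,.2877-.008,z)).round(1) for d in(.026,.036,.042)])
print('lidtop',proj(sc,(.451,.286,.123)))
print([proj(sc,(.451+a,.286+b,.088)).round(1) for a,b in ((-.02,-.02),(.02,-.02),(-.02,.02))])
s,c=pickle.load(open('w14s.pkl','rb'))
cv2.imwrite('pics/w14z.png',cv2.resize(c[220:300,220:300],(640,600)[:1]*1+(600,) if 0 else (600,600),interpolation=cv2.INTER_CUBIC))
for k in range(3): 
  s=ctrl.state();print(s['contact_force'],s['ft_torque'],s['tool_pos'])
"
```

```text
0.07 [array([262.4, 273.7]), array([265.2, 276. ]), array([266.8, 277.4])]
0.088 [array([261.9, 268.4]), array([264.6, 270.7]), array([266.3, 272.1])]
0.1 [array([261.5, 264.8]), array([264.3, 267.1]), array([266. , 268.5])]
0.11 [array([261.2, 261.8]), array([264. , 264.1]), array([265.7, 265.4])]
lidtop [251.9269 253.8297]
[array([265.3, 264.5]), array([254.5, 255.7]), array([251.8, 273.5])]
[-0.0655 -0.7989  5.3435] [-0.2291  0.0763  0.0013] [0.4531 0.2877 0.0956]
[-0.0655 -0.7989  5.3435] [-0.2291  0.0763  0.0013] [0.4531 0.2877 0.0956]
[-0.0655 -0.7989  5.3435] [-0.2291  0.0763  0.0013] [0.4531 0.2877 0.0956]
```

View pics/w14z.png

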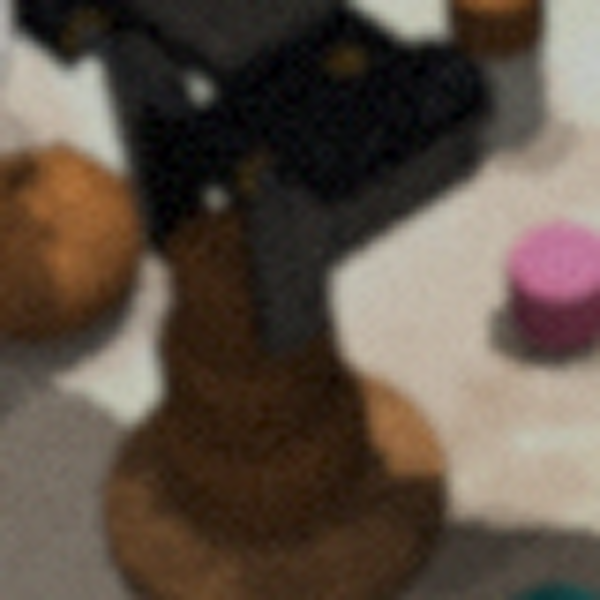

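Call:
{"op": "servo_tool", "data": {"moves": [[35,0,0,-2,0,0,0],[35,0,0,-5,0,0,0],[35,0,0,-8,0,0,0]]}}

```text
time: 13.8
tool_pos: [0.4525, 0.2873, 0.1028]
ee_rot: [0.707, 0.707, -0.0, -0.0]
contact_force: [-0.1, -0.0, 0.2]
grip_width: 0.047
```

Call:
{"op": "servo_tool", "data": {"moves": [[35,0,0,-30,0,0,0],[35,0,0,-80,0,0,0],[35,0,0,-130,0,0,0],[35,0,0,-130,0,0,0],[35,0,0,-130,0,0,0]]}}

```text
time: 14.42
tool_pos: [0.4522, 0.2871, 0.2321]
ee_rot: [0.707, 0.707, -0.0, -0.0]
contact_force: [0.2, -0.1, -0.5]
grip_width: 0.0477
```

```bash

python3 -c "
from h import *
look('w15',(240,140,400,300),(190,150,290,290))"
```

```text
[0.4522 0.2871 0.2321] 14.425 0.047743922740896415 [ 0.1594 -0.1383 -0.4582]
```

View pics/w15_b.png

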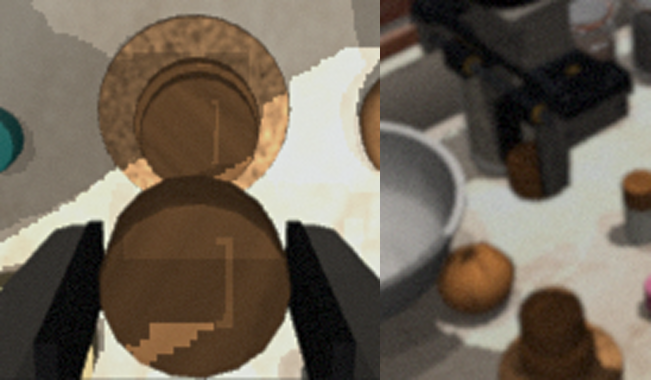

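The small lid is held (47.7 mm) and the other two lids are undisturbed. Next I'll hover over the small jar.

Call:
{"op": "servo_tool", "data": {"moves": [[35,-60,-2,-30,0,0,0],[35,-518,-23,-48,0,0,0],[35,-518,-23,-48,0,0,0],[35,-518,-23,-48,0,0,0],[35,-518,-23,-48,0,0,0],[35,-518,-23,-48,0,0,0],[35,-518,-23,-48,0,0,0],[35,-518,-23,-48,0,0,0],[35,-518,-23,-48,0,0,0],[35,-518,-23,-48,0,0,0]]}}

```text
time: 15.78
tool_pos: [0.4286, -0.2319, 0.2792]
ee_rot: [0.708, 0.706, -0.0, -0.001]
contact_force: [-0.7, -0.1, 0.5]
grip_width: 0.0473
```

Call:
{"op": "servo_tool", "data": {"moves": [[35,0,0,0,0,0,0],[35,0,0,0,0,0,0]]}}

```text
time: 16.02
tool_pos: [0.4294, -0.2295, 0.2802]
ee_rot: [0.707, 0.707, -0.0, -0.0]
contact_force: [-0.3, 0.1, -0.6]
grip_width: 0.0473
```

```bash

python3 -c "
from h import *
s,im=snap('w16');print(s['tool_pos'],s['grip_width'])
X,sc=fit2(np.r_[.4277,-.2308,.054],[.022,.018],views(['w16']),212);print(X,sc)
overlay('w16',[(X,r,(0,0,255)) for r in(.022,.018)],'ov16',(240,120,400,280),3.7)
"
```

```text
[ 0.4294 -0.2295  0.2802] 0.047315993560963124
[ 0.4267 -0.2318  0.054 ] 107.788086
```

View pics/ov16.png

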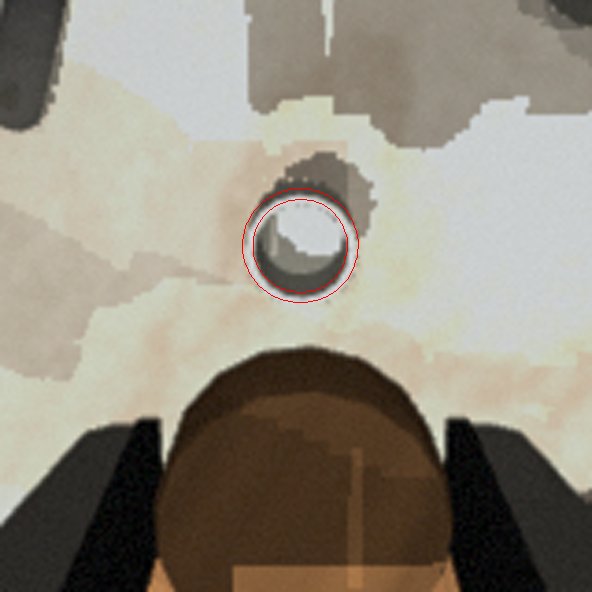

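Call:
{"op": "servo_tool", "data": {"moves": [[35,-2.5,-1.9,60,0,0,0],[35,-2.5,-1.9,120,0,0,0],[35,-2.5,-1.9,180,0,0,0],[35,-2.5,-1.9,203,0,0,0],[35,-2.5,-1.9,203,0,0,0],[35,-2.5,-1.9,203,0,0,0]]}}

```text
time: 16.82
tool_pos: [0.4285, -0.2332, 0.0787]
ee_rot: [0.707, 0.707, 0.0, 0.001]
contact_force: [-0.6, -0.9, 0.0]
grip_width: 0.0471
```

```bash

python3 -c "
from h import *
look('w17',(240,140,400,300),(350,150,450,240))
overlay('w17',[((.4267,-.2318,.054),r,(0,0,255)) for r in(.022,.018)]+[((.4267,-.2318,0),.022,(255,0,0))],'ov17',(260,160,380,280),5)"
```

```text
[ 0.4285 -0.2332  0.0787] 16.825 0.047051015604906314 [-0.5675 -0.857   0.0156]
```

View pics/w17_b.png

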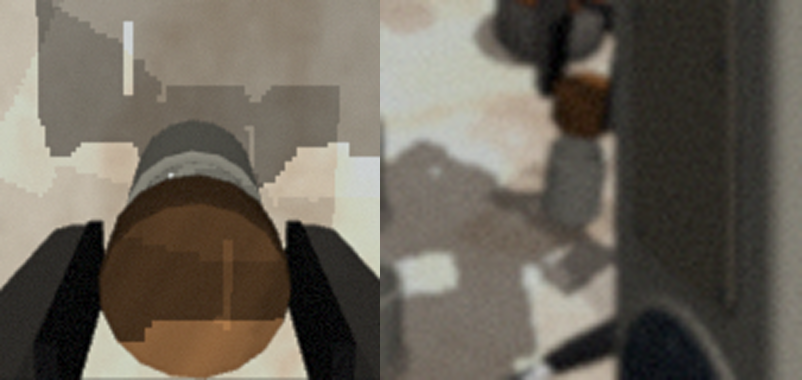

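View pics/ov17.png

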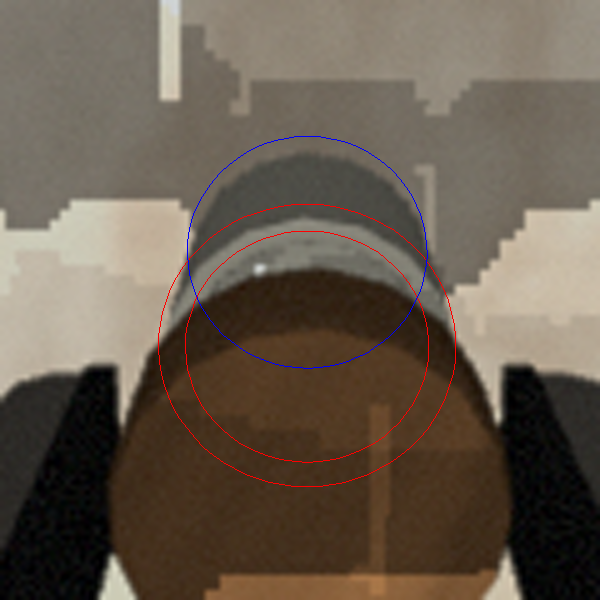

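Call:
{"op": "servo_tool", "data": {"moves": [[35,-1,0,6,0,0,0],[35,-1,0,12,0,0,0],[35,-1,0,16,0,0,0],[35,-1,0,19,0,0,0],[35,-1,0,21,0,0,0]]}}

```text
time: 17.55
tool_pos: [0.4274, -0.2341, 0.0563]
ee_rot: [0.707, 0.707, -0.0, -0.0]
contact_force: [0.7, -0.6, -0.4]
grip_width: 0.0472
```

Call:
{"op": "servo_tool", "data": {"moves": [[35,0,0,1,0,0,0],[35,0,0,2,0,0,0],[35,0,0,2,0,0,0]]}}

```text
time: 17.92
tool_pos: [0.4277, -0.2343, 0.0548]
ee_rot: [0.707, 0.707, 0.0, 0.0]
contact_force: [-0.5, -0.1, 2.1]
grip_width: 0.0472
```

Call:
{"op": "servo_tool", "data": {"moves": [[65,0,0,0,0,0,0],[65,0,0,0,0,0,0],[65,0,0,0,0,0,0],[65,0,0,-40,0,0,0],[75,0,0,-100,0,0,0],[75,0,0,-150,0,0,0],[75,0,0,-150,0,0,0]]}}

```text
time: 18.8
tool_pos: [0.4298, -0.2354, 0.2084]
ee_rot: [0.707, 0.707, 0.001, 0.004]
contact_force: [0.1, -0.1, 0.6]
grip_width: 0.0746
```

```bash

python3 -c "
from h import *
look('w18',(240,140,400,300),(350,150,450,240))
mv(.450,.2865,.2,90)"
```

```text
[ 0.4298 -0.2354  0.2084] 18.8 0.07460815645959401 [ 0.1308 -0.057   0.6266]
shift [520.6  22.4   4.4] rot [ 0.  0. -0.] rows>= 8.338204850006134 0.003820802081089898
```

View pics/w18_b.png

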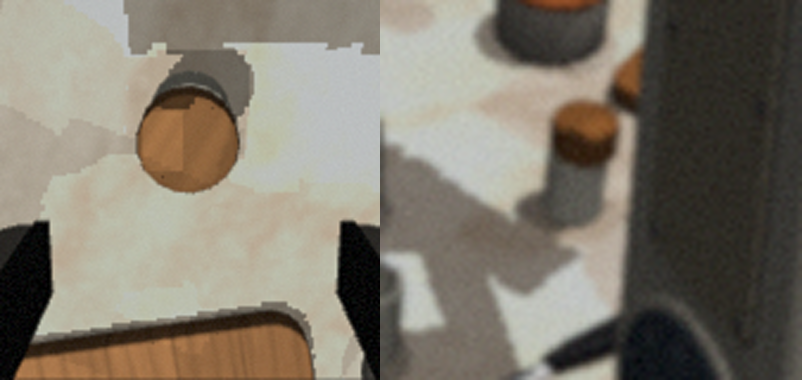

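The small lid looks seated, and I'll confirm once the arm is out of the way. Back to the stack for the large lid.

Call:
{"op": "servo_tool", "data": {"moves": [[80,520,22,-5,0,0,0],[80,520,22,-5,0,0,0],[80,520,22,-5,0,0,0],[80,520,22,-5,0,0,0],[80,520,22,-5,0,0,0],[80,520,22,-5,0,0,0],[80,520,22,-5,0,0,0],[80,520,22,-5,0,0,0],[80,520,22,-5,0,0,0],[80,520,22,-5,0,0,0]]}}

```text
time: 20.15
tool_pos: [0.4488, 0.2859, 0.2079]
ee_rot: [0.706, 0.708, -0.002, -0.0]
contact_force: [0.3, -0.1, -0.3]
grip_width: 0.0801
```

Call:
{"op": "servo_tool", "data": {"moves": [[80,0,0,0,0,0,0],[80,0,0,0,0,0,0]]}}

```text
time: 20.4
tool_pos: [0.4497, 0.2842, 0.2094]
ee_rot: [0.708, 0.706, -0.0, 0.0]
contact_force: [0.5, -0.2, 0.2]
grip_width: 0.08
```

```bash

python3 -c "
from h import *
s,im=snap('w19');print(s['tool_pos'])
overlay('w19',[((.451,.286,z),r,(0,255,0)) for r,z in((.029,.088),(.034,.053),(.056,.018))],'ov19',(255,110,395,250),4.2)
sc=ctrl.read_camera('scene'); cv2.imwrite('pics/s19.png',cv2.resize(sc[160:250,260:420],(800,450),interpolation=cv2.INTER_CUBIC))
"
```

```text
[0.4497 0.2842 0.2094]
```

View pics/ov19.png

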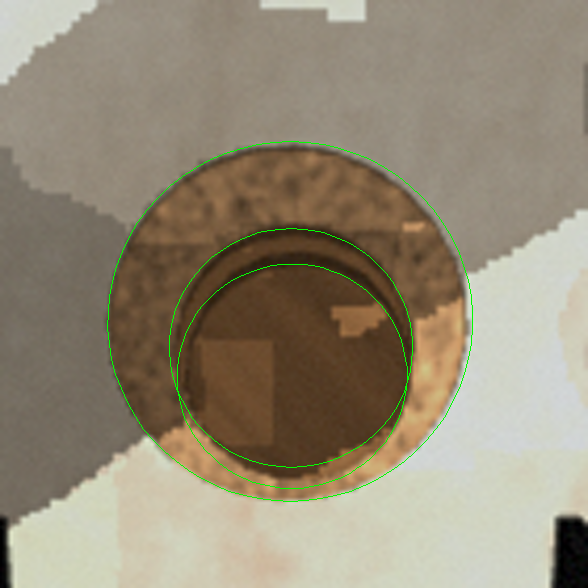

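View pics/s19.png

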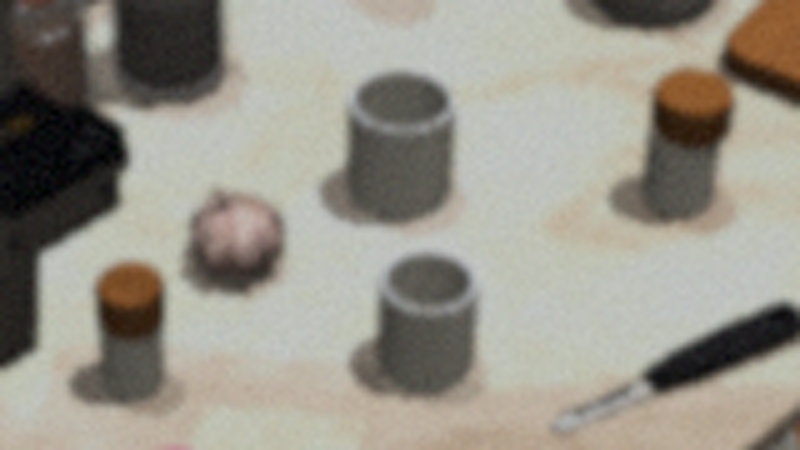

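```bash
cat >> h.py <<'E'
def ovs(im,camn,items,name,box,f):
    c=cam(camn);x0,y0,x1,y1=box
    o=cv2.resize(im[y0:y1,x0:x1],None,fx=f,fy=f,interpolation=cv2.INTER_CUBIC)
    for X,r,col in items:
        p=(projs(c,circ(X,r))-[x0,y0]+.5)*f-.5
        cv2.polylines(o,[np.round(p).astype(int)],True,col,1)
    cv2.imwrite(f'pics/{name}.png',o)
E
python3 - <<'E'
from h import *
sc=ctrl.read_camera('scene'); it=[]
for (x,y,h,rj,rl) in ((.4267,-.2325,.054,.022,.024),(.538,.109,.046,.0175,.019)):
    it+=[((x,y,0),rj,(255,0,0)),((x,y,h),rj,(0,0,255)),((x,y,h),rl,(0,255,0)),((x,y,h+.028),rl,(0,255,0))]
ovs(sc,'scene',it,'s19a',(370,160,430,215),9)
ovs(sc,'scene',it,'s19b',(260,200,320,255),9)
a=cv2.imread('pics/s19a.png')[:, :400];b=cv2.imread('pics/s19b.png')[:, :400];cv2.imwrite('pics/s19ab.png',np.hstack([a,b]))
E
```

```text
(no output)
```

View pics/s19ab.png

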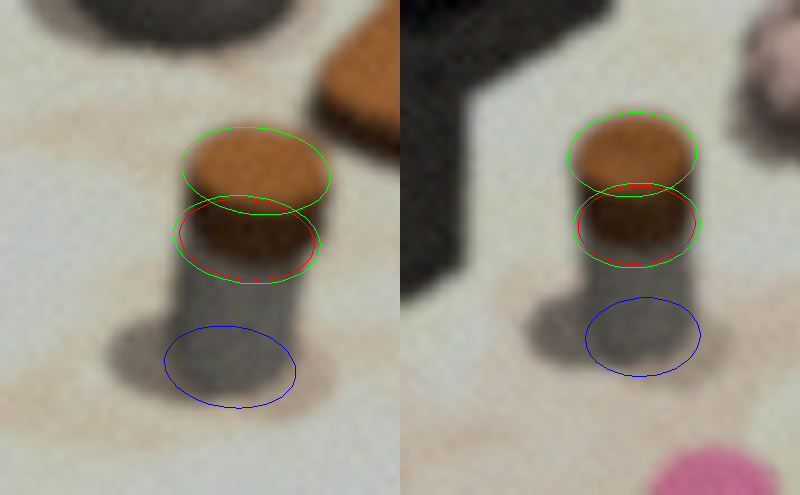

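Overlaying the jars and lids on the scene view confirms both placed lids are level and seated. The large lid is seen at about (0.4525, 0.286).

Call:
{"op": "servo_tool", "data": {"moves": [[80,3.3,3.8,50,0,0,0],[80,3.3,3.8,100,0,0,0],[80,3.3,3.8,140,0,0,0],[80,3.3,3.8,145,0,0,0],[80,3.3,3.8,145,0,0,0]]}}

```text
time: 21.18
tool_pos: [0.4541, 0.2892, 0.0655]
ee_rot: [0.707, 0.707, 0.0, 0.0]
contact_force: [0.6, 0.4, 0.6]
grip_width: 0.0802
```

Call:
{"op": "servo_tool", "data": {"moves": [[50,0,0,0,0,0,0],[45,0,0,0,0,0,0],[45,0,0,0,0,0,0],[45,0,0,0,0,0,0]], "squeeze": 20}}

```text
time: 21.68
tool_pos: [0.4541, 0.2896, 0.0657]
ee_rot: [0.707, 0.707, 0.001, 0.0]
contact_force: [-1.0, -0.6, 7.1]
grip_width: 0.0569
```

Call:
{"op": "servo_tool", "data": {"moves": [[45,0,0,-4,0,0,0],[45,0,0,-20,0,0,0],[45,0,0,-60,0,0,0],[45,0,0,-110,0,0,0],[45,0,0,-165,0,0,0],[45,0,0,-165,0,0,0],[45,0,0,-165,0,0,0]]}}

```text
time: 22.55
tool_pos: [0.4531, 0.2889, 0.2297]
ee_rot: [0.707, 0.707, 0.0, 0.0]
contact_force: [0.3, -0.2, -1.6]
grip_width: 0.0567
```

```bash

python3 -c "
from h import *
look('w20',(240,140,400,300),(190,150,290,290))
mv(.437,-.017,.28,90)"
```

```text
[0.4531 0.2889 0.2297] 22.55 0.05673328843690587 [ 0.3486 -0.1946 -1.5536]
shift [-305.6  -15.6  -51.2] rot [-0.1  0.1 -0. ] rows>= 4.964649591407003 0.012702953990102524
```

View pics/w20_b.png

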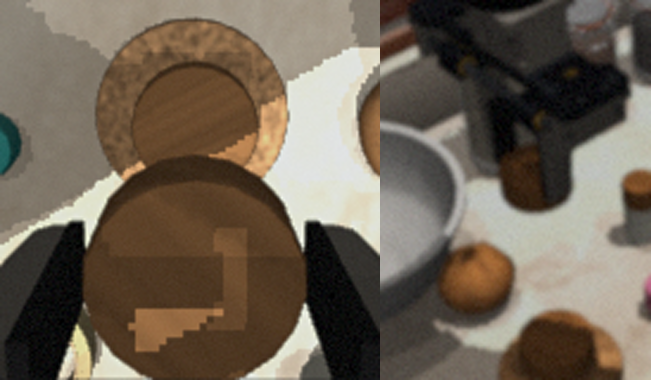

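Call:
{"op": "servo_tool", "data": {"moves": [[45,-60,-3,-51,0,0,0],[45,-306,-15.6,-51,0,0,0],[45,-306,-15.6,-51,0,0,0],[45,-306,-15.6,-51,0,0,0],[45,-306,-15.6,-51,0,0,0],[45,-306,-15.6,-51,0,0,0],[45,-306,-15.6,-51,0,0,0],[45,-306,-15.6,-51,0,0,0]]}}

```text
time: 23.65
tool_pos: [0.4377, -0.0157, 0.28]
ee_rot: [0.707, 0.707, -0.0, -0.001]
contact_force: [-0.7, 0.4, -0.3]
grip_width: 0.0567
```

```bash

python3 -c "
from h import *
s,im=snap('w21');print(s['tool_pos'],s['grip_width'])
X,sc=fit2(np.r_[.4365,-.017,.062],[.027,.023],views(['w21']),204);print(X,sc)
overlay('w21',[(X,r,(0,0,255)) for r in(.027,.023)],'ov21',(240,120,400,280),3.7)
"
```

```text
[ 0.4377 -0.0157  0.28  ] 0.05669912772059374
[ 0.4345 -0.015   0.062 ] 108.78597
```

View pics/ov21.png

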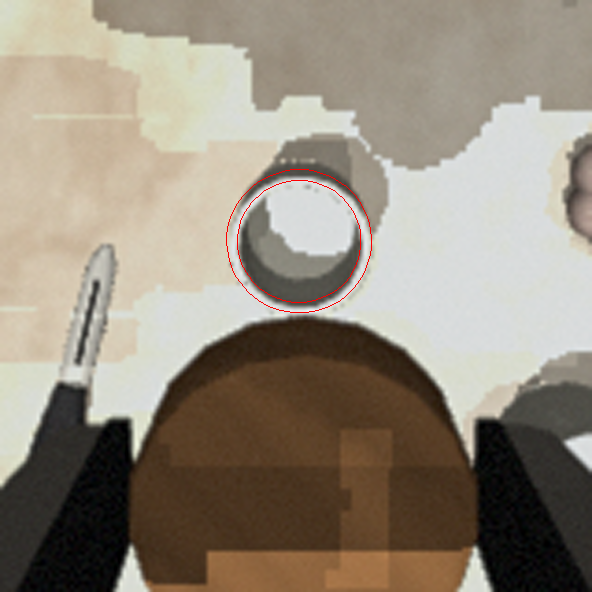

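Call:
{"op": "servo_tool", "data": {"moves": [[45,0,-1.9,60,0,0,0],[45,0,-1.9,120,0,0,0],[45,0,-1.9,170,0,0,0],[45,0,-1.9,190,0,0,0],[45,0,-1.9,190,0,0,0],[45,0,-1.9,190,0,0,0]]}}

```text
time: 24.45
tool_pos: [0.4366, -0.0162, 0.0914]
ee_rot: [0.707, 0.707, 0.0, 0.0]
contact_force: [-0.1, -0.3, -0.7]
grip_width: 0.057
```

```bash

python3 -c "
from h import *
look('w22',(240,140,400,300),(290,180,390,270))
overlay('w22',[((.4348,-.0158,.062),r,(0,0,255)) for r in(.027,.023)]+[((.4348,-.0158,0),.027,(255,0,0))],'ov22',(260,160,380,280),5)"
```

```text
[ 0.4366 -0.0162  0.0914] 24.45 0.05700189504534979 [-0.0838 -0.2623 -0.7238]
```

View pics/ov22.png

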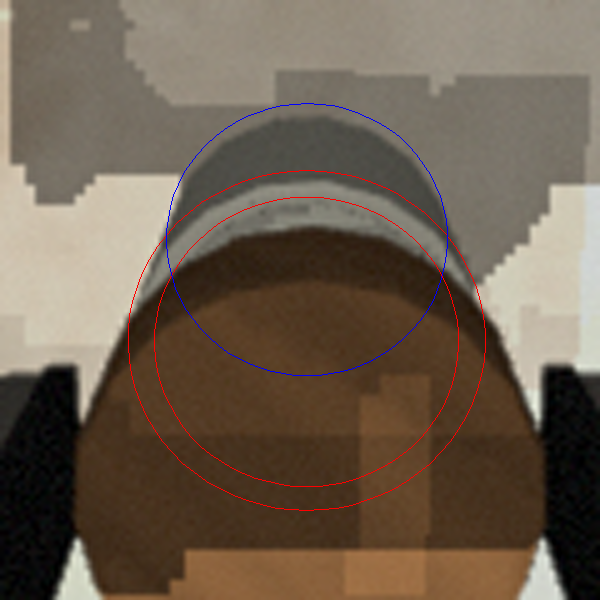

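View pics/w22_b.png

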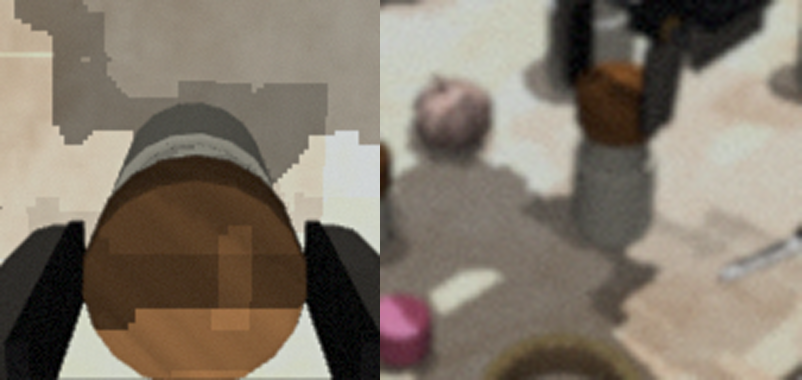

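Call:
{"op": "servo_tool", "data": {"moves": [[45,-0.5,0,7,0,0,0],[45,-0.5,0,13,0,0,0],[45,-0.5,0,17,0,0,0],[45,-0.5,0,20,0,0,0],[45,-0.5,0,22,0,0,0]]}}

```text
time: 25.18
tool_pos: [0.4358, -0.0174, 0.0683]
ee_rot: [0.707, 0.707, -0.0, -0.0]
contact_force: [0.5, -0.1, -0.6]
grip_width: 0.0569
```

Call:
{"op": "servo_tool", "data": {"moves": [[45,0,0,1,0,0,0],[45,0,0,2,0,0,0],[45,0,0,2,0,0,0]]}}

```text
time: 25.55
tool_pos: [0.436, -0.0174, 0.0675]
ee_rot: [0.707, 0.707, 0.0, 0.0]
contact_force: [-4.5, 0.8, 16.1]
grip_width: 0.0568
```

Call:
{"op": "servo_tool", "data": {"moves": [[45,0,0,-1.5,0,0,0],[75,0,0,-1.5,0,0,0],[75,0,0,-1.5,0,0,0],[75,0,0,-1.5,0,0,0],[75,0,0,-40,0,0,0],[85,0,0,-90,0,0,0],[85,0,0,-140,0,0,0],[85,0,0,-140,0,0,0]]}}

```text
time: 26.55
tool_pos: [0.4384, -0.0175, 0.21]
ee_rot: [0.707, 0.707, 0.002, 0.003]
contact_force: [0.1, 0.4, -0.8]
grip_width: 0.0852
```

```bash

python3 -c "
from h import *
look('w23',(240,140,400,300),(290,180,390,270))
mv(.4535,.2865,.2,90)"
```

```text
[ 0.4384 -0.0175  0.21  ] 26.55 0.08522726674293937 [ 0.1144  0.4467 -0.8227]
shift [303.9  17.6   6.5] rot [ 0.  0. -0.] rows>= 4.871120162990066 0.00404545925052411
```

View pics/w23_b.png

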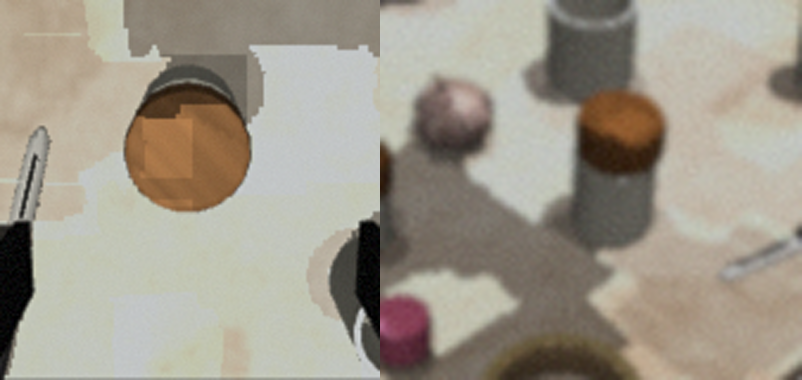

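The large lid is on its jar and level. Now the last lid.

Call:
{"op": "servo_tool", "data": {"moves": [[90,304,17.6,0,0,0,0],[90,304,17.6,0,0,0,0],[90,304,17.6,0,0,0,0],[90,304,17.6,0,0,0,0],[90,304,17.6,0,0,0,0],[90,304,17.6,0,0,0,0],[90,304,17.6,0,0,0,0],[90,304,17.6,0,0,0,0]]}}

```text
time: 27.65
tool_pos: [0.4532, 0.2851, 0.2058]
ee_rot: [0.708, 0.707, -0.001, -0.0]
contact_force: [0.4, -0.3, -0.6]
grip_width: 0.0902
```

```bash

python3 -c "
from h import *
s,im=snap('w24');print(s['tool_pos'])
overlay('w24',[((.4525,.286,z),r,(0,255,0)) for r,z in((.034,.053),(.056,.018))],'ov24',(255,110,395,250),4.2)
sc=ctrl.read_camera('scene'); cv2.imwrite('pics/s24.png',cv2.resize(sc[160:250,260:420],(800,450),interpolation=cv2.INTER_CUBIC))
"
```

```text
[0.4532 0.2851 0.2058]
```

View pics/ov24.png

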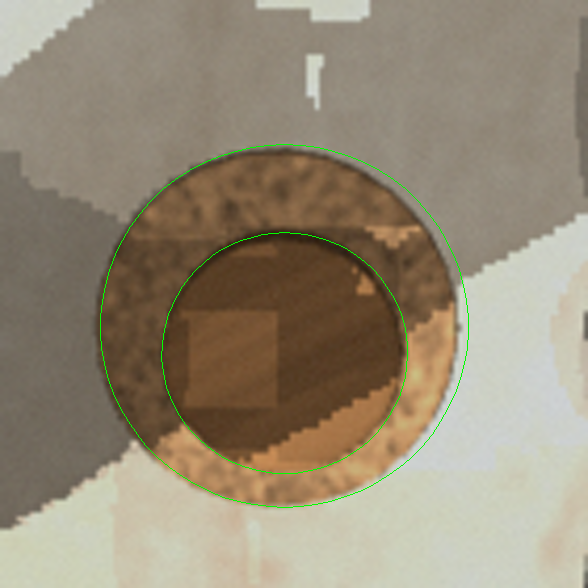

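View pics/s24.png

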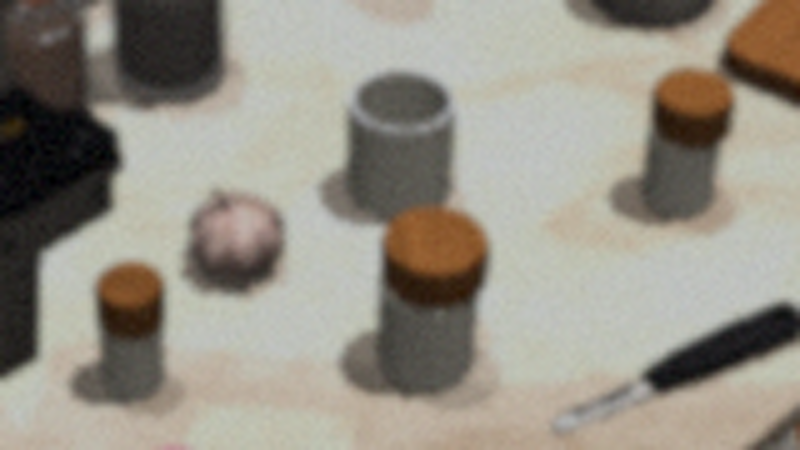

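Call:
{"op": "servo_tool", "data": {"moves": [[91,2.9,0.3,60,0,0,0],[91,2.9,0.3,120,0,0,0],[91,2.9,0.3,155,0,0,0],[91,2.9,0.3,161,0,0,0],[91,2.9,0.3,165,0,0,0],[91,2.9,0.3,168,0,0,0]]}}

```text
time: 28.5
tool_pos: [0.455, 0.29, 0.04]
ee_rot: [0.707, 0.707, 0.001, 0.0]
contact_force: [-0.2, -0.5, -0.3]
grip_width: 0.0911
```

```bash

python3 -c "
from h import *
look('w25',(230,120,410,300),(190,190,310,310))"
```

```text
[0.455 0.29  0.04 ] 28.5 0.09112600713278911 [-0.2337 -0.4633 -0.2894]
```

View pics/w25_b.png

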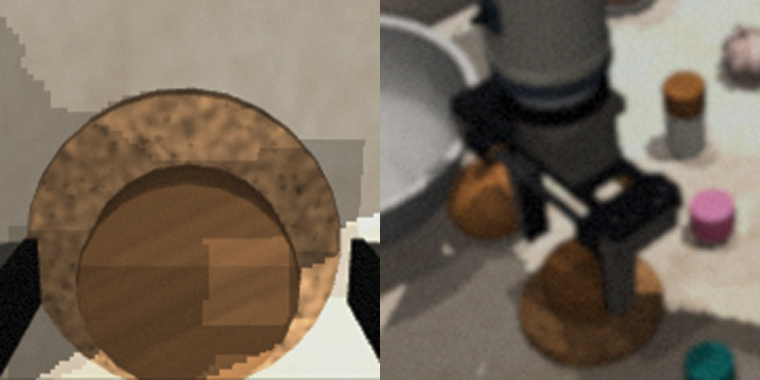

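Call:
{"op": "servo_tool", "data": {"moves": [[91,0,-1.5,2,0,0,0],[91,0,-1.5,3,0,0,0],[60,0,-1.5,3,0,0,0],[55,0,-1.5,3,0,0,0],[55,0,-1.5,3,0,0,0],[55,0,-1.5,3,0,0,0]], "squeeze": 22}}

```text
time: 29.35
tool_pos: [0.4524, 0.2895, 0.0356]
ee_rot: [0.707, 0.707, 0.0, 0.0]
contact_force: [0.3, -0.1, 0.2]
grip_width: 0.066
```

Call:
{"op": "servo_tool", "data": {"moves": [[55,0,0,-4,0,0,0],[55,0,0,-20,0,0,0],[55,0,0,-60,0,0,0],[55,0,0,-120,0,0,0],[55,0,0,-180,0,0,0],[55,0,0,-195,0,0,0],[55,0,0,-195,0,0,0],[55,0,0,-195,0,0,0]]}}

```text
time: 30.35
tool_pos: [0.4513, 0.2889, 0.2289]
ee_rot: [0.707, 0.707, -0.001, -0.0]
contact_force: [-0.7, -0.1, -1.7]
grip_width: 0.066
```

```bash

python3 -c "
from h import *
look('w26',(230,120,410,300),(190,150,310,310))
mv(.549,-.118,.29,90)"
```

```text
[0.4513 0.2889 0.2289] 30.35 0.06595339697207145 [-0.7454 -0.0617 -1.7257]
shift [-407.    97.5  -60.8] rot [-0.2  0.1 -0. ] rows>= 6.766478961055275 0.018107939748250222
```

View pics/w26_b.png

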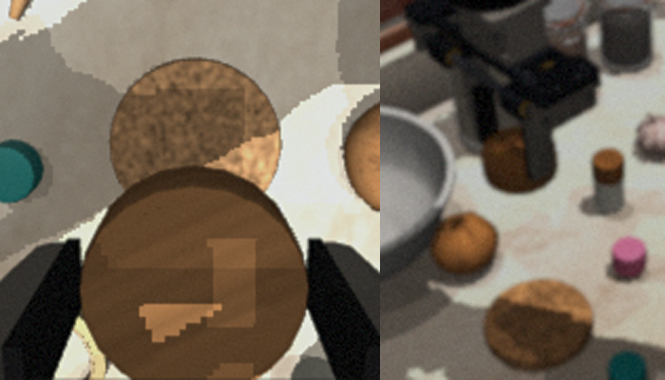

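```bash

python3 -c "
from h import *
for z in(.2,.35,.5): print(z,onz(cam('top'),(370,107),z), onz(cam('scene'),(200,110),z), onz(cam('scene'),(350,42),z))
"
```

```text
0.2 [ 0.6931 -0.0999  0.2   ] [0.9857 0.055  0.2   ] [ 1.0469 -0.6998  0.2   ]
0.35 [ 0.6502 -0.0823  0.35  ] [0.7322 0.197  0.35  ] [ 0.7803 -0.3966  0.35  ]
0.5 [ 0.6074 -0.0647  0.5   ] [0.4788 0.339  0.5   ] [ 0.5138 -0.0934  0.5   ]
```

The shelf edge is near x≈0.64 and z≈0.4. I'll turn the jaws to lie along y for the largest jar so the gripper body stays clear of the back.

```bash

python3 -c "
from h import *
mv(.546,-.117,.27,180)
s,_=pickle.load(open('w1.pkl','rb'));c=cam('wrist',s)
print(ctrl.state()['q'])
print(onz(c,(470,240),0),onz(c,(465,165),0),onz(c,(540,165),.12))
"
```

```text
shift [-405.9   94.6  -40.8] rot [ -0.2  -0.  -90. ] rows>= 6.701058899315408 8.41277248105156
[ 0.5665  0.1908  1.7923 -0.      1.1618  0.5668]
[ 0.7547 -0.2594  0.    ] [ 0.7273 -0.1158  0.    ] [ 0.7734 -0.1027  0.12  ]
```

Call:
{"op": "servo_tool", "data": {"moves": [[55,-405,95,-41,0,0,-90],[55,-405,95,-41,0,0,-90],[55,-405,95,-41,0,0,-90],[55,-405,95,-41,0,0,-90],[55,-405,95,-41,0,0,-90],[55,-405,95,-41,0,0,-90],[55,-405,95,-41,0,0,-90],[55,-405,95,-41,0,0,-90],[55,-405,95,-41,0,0,-90],[55,-405,95,-41,0,0,-90]]}}

```text
time: 31.7
tool_pos: [0.5466, -0.1158, 0.2701]
ee_rot: [0.001, 1.0, 0.0, -0.001]
contact_force: [0.1, 0.5, -1.1]
grip_width: 0.0658
```

Call:
{"op": "servo_tool", "data": {"moves": [[55,0,0,0,0,0,0],[55,0,0,0,0,0,0]]}}

```text
time: 31.95
tool_pos: [0.5471, -0.1151, 0.2713]
ee_rot: [0.001, 1.0, 0.0, -0.0]
contact_force: [0.0, 0.6, -0.7]
grip_width: 0.066
```

```bash

python3 -c "
from h import *
s,im=snap('w27');print(s['tool_pos'],s['ee_rot'],s['grip_width'],s['q'])
X,sc=fit2(np.r_[.549,-.118,.07],[.032,.028],views(['w27']),200);print(X,sc)
cv2.imwrite('pics/w27.png',im)
overlay('w27',[(X,r,(0,0,255)) for r in(.032,.028)],'ov27',(220,100,420,300),3)
"
```

```text
[ 0.5471 -0.1151  0.2713] [ 0.001   1.      0.0001 -0.0003] 0.06596874653755806 [-0.2101  0.1906  1.6961  0.      1.2555 -1.7788]
[ 0.546 -0.119  0.07 ] 107.24043
```

View pics/ov27.png

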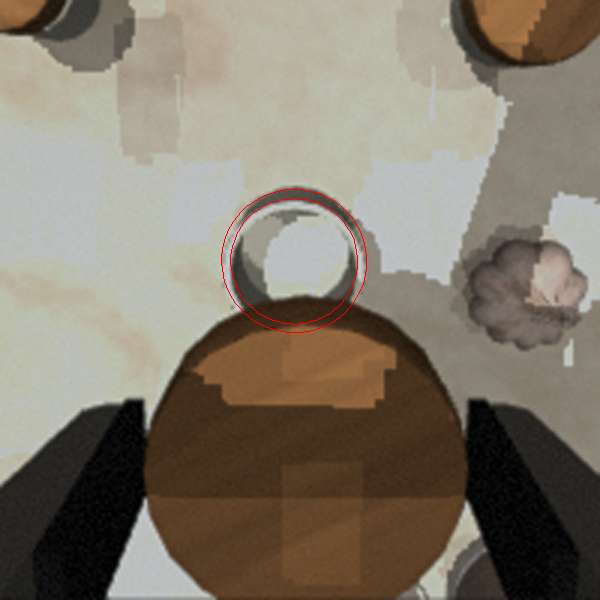

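Call:
{"op": "servo_tool", "data": {"moves": [[55,-3.4,-2.6,60,0,0,0],[55,-3.4,-2.6,120,0,0,0],[55,-3.4,-2.6,160,0,0,0],[55,-3.4,-2.6,168,0,0,0],[55,-3.4,-2.6,168,0,0,0],[55,-3.4,-2.6,168,0,0,0]]}}

```text
time: 32.75
tool_pos: [0.5521, -0.1184, 0.1056]
ee_rot: [0.0, 1.0, -0.0, 0.002]
contact_force: [0.2, -0.1, 0.2]
grip_width: 0.066
```

```bash

python3 -c "
from h import *
look('w28',(220,120,420,300),(290,140,390,240))
overlay('w28',[((.549,-.1187,.07),r,(0,0,255)) for r in(.032,.028)]+[((.549,-.1187,0),.032,(255,0,0))],'ov28',(240,130,400,290),3.75)"
```

```text
[ 0.5521 -0.1184  0.1056] 32.75 0.06601258317689421 [ 0.1849 -0.1255  0.1854]
```

View pics/ov28.png

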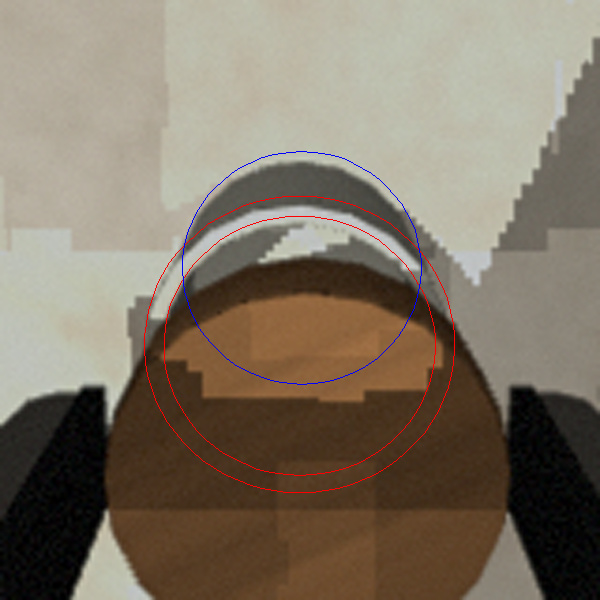

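View pics/w28_b.png

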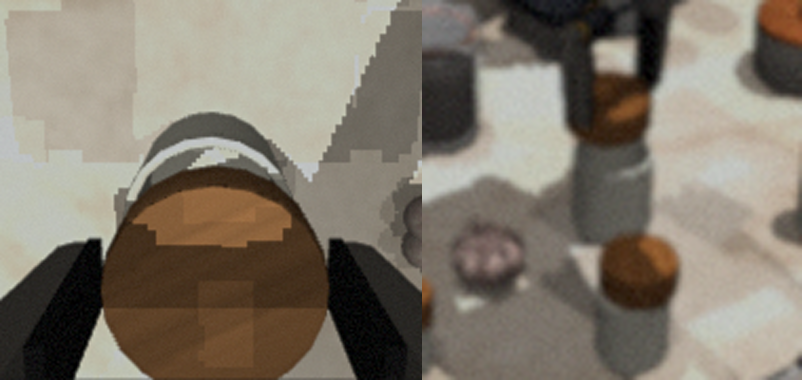

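Call:
{"op": "servo_tool", "data": {"moves": [[55,0.5,-1.2,7,0,0,0],[55,0.5,-1.2,13,0,0,0],[55,0.5,-1.2,17,0,0,0],[55,0.5,-1.2,19,0,0,0],[55,0.5,-1.2,20,0,0,0]]}}

```text
time: 33.48
tool_pos: [0.5501, -0.1193, 0.0833]
ee_rot: [0.0, 1.0, 0.0, -0.0]
contact_force: [-0.7, -0.4, -0.6]
grip_width: 0.066
```

Call:
{"op": "servo_tool", "data": {"moves": [[55,0,0,1,0,0,0],[55,0,0,2,0,0,0],[55,0,0,2,0,0,0]]}}

```text
time: 33.85
tool_pos: [0.5502, -0.1194, 0.0818]
ee_rot: [0.0, 1.0, -0.0, 0.0]
contact_force: [-1.4, -1.0, 2.8]
grip_width: 0.0661
```

Call:
{"op": "servo_tool", "data": {"moves": [[55,0,0,0.7,0,0,0],[55,0,0,0.7,0,0,0]]}}

```text
time: 34.1
tool_pos: [0.5499, -0.1194, 0.0807]
ee_rot: [0.0, 1.0, -0.0, -0.0]
contact_force: [-1.4, -1.2, 0.6]
grip_width: 0.0661
```

Call:
{"op": "servo_tool", "data": {"moves": [[55,0,0,0.7,0,0,0],[55,0,0,0.7,0,0,0]]}}

```text
time: 34.35
tool_pos: [0.5503, -0.1194, 0.0806]
ee_rot: [0.0, 1.0, -0.0, 0.0]
contact_force: [-2.9, -0.1, 6.4]
grip_width: 0.066
```

Call:
{"op": "servo_tool", "data": {"moves": [[55,0,0,-0.7,0,0,0],[82,0,0,-0.7,0,0,0],[82,0,0,-0.7,0,0,0],[82,0,0,-0.7,0,0,0],[82,0,0,-40,0,0,0],[82,0,0,-90,0,0,0],[82,0,0,-140,0,0,0],[82,0,0,-140,0,0,0]]}}

```text
time: 35.35
tool_pos: [0.5527, -0.1199, 0.2243]
ee_rot: [0.0, 1.0, -0.001, 0.004]
contact_force: [0.7, 0.7, 0.5]
grip_width: 0.0822
```

```bash

python3 -c "
from h import *
look('w29',(180,60,420,300),(250,130,430,260))
mv(.40,-.35,.28,180)"
```

```text
[ 0.5527 -0.1199  0.2243] 35.35 0.08217454933134097 [0.7312 0.6537 0.4891]
shift [ 150.  -230.8  -59.9] rot [-0.  0. -0.] rows>= 4.5066767447826015 0.0036736670833430844
```

View pics/w29_b.png

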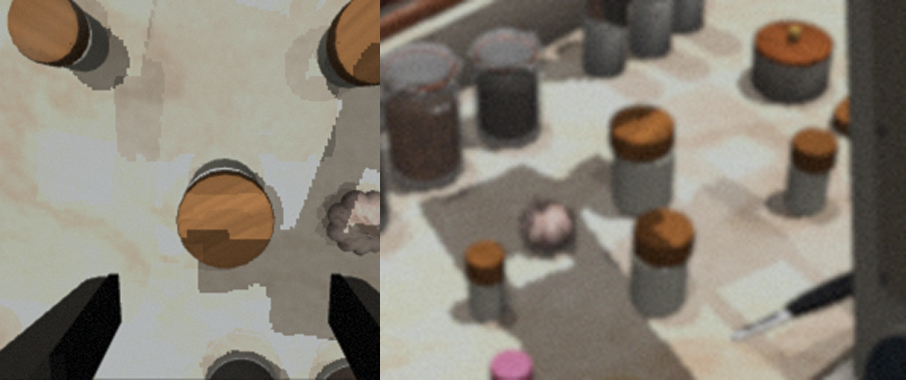

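All four lids are on. I'll move the arm clear for a last check.

Call:
{"op": "servo_tool", "data": {"moves": [[82,150,-231,-60,0,0,0],[82,150,-231,-60,0,0,0],[82,150,-231,-60,0,0,0],[82,150,-231,-60,0,0,0],[82,150,-231,-60,0,0,0],[82,150,-231,-60,0,0,0],[82,150,-231,-60,0,0,0]]}}

```text
time: 36.33
tool_pos: [0.3999, -0.3493, 0.2787]
ee_rot: [0.0, 1.0, 0.001, -0.001]
contact_force: [0.2, 0.3, 0.0]
grip_width: 0.0821
```

```bash
python3 - <<'E'
from h import *
s,im=snap('w30');print(s['tool_pos'],s['time'])
sc=ctrl.read_camera('scene');tp=ctrl.read_camera('top')
a=cv2.resize(sc[160:250,270:410],(800,514),interpolation=cv2.INTER_CUBIC);cv2.imwrite('pics/f_s.png',a)
cv2.imwrite('pics/f_t.png',cv2.resize(tp[140:260,200:440],(800,400),interpolation=cv2.INTER_CUBIC))
for n in B+L: print(n,[(np.round(x['point'],1).tolist(),round(float(x['confidence']),2)) for x in ctrl.find_in(n,'scene')[:3]])
E
```

```text
[ 0.3999 -0.3493  0.2787] 36.325
garlic_mid [([309.5, 208.0], 0.64)]
onion_mid [([222.2, 254.1], 0.9)]
lid_largest_mid [([336.8, 174.5], 0.81)]
lid_large_mid [([349.9, 211.8], 0.6)]
lid_small_mid [([397.9, 180.9], 0.65)]
lid_smallest_mid [([294.2, 306.4], 0.59), ([293.9, 256.7], 0.53), ([284.4, 217.4], 0.44)]
```

View pics/f_s.png

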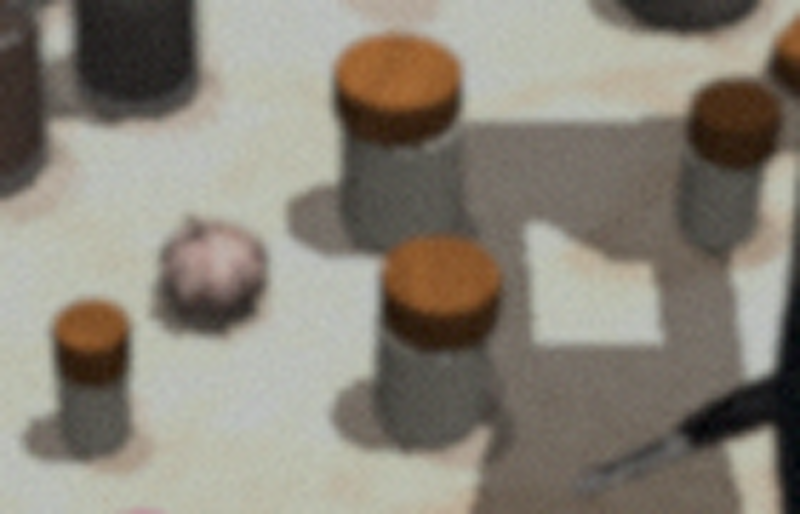

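View pics/f_t.png

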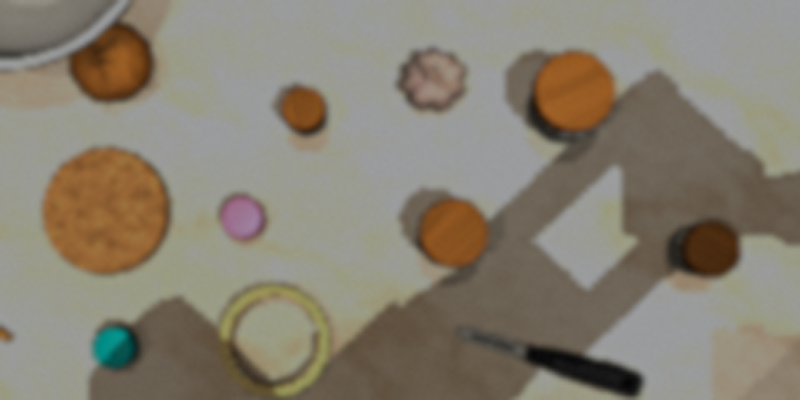

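View pics/w30.png

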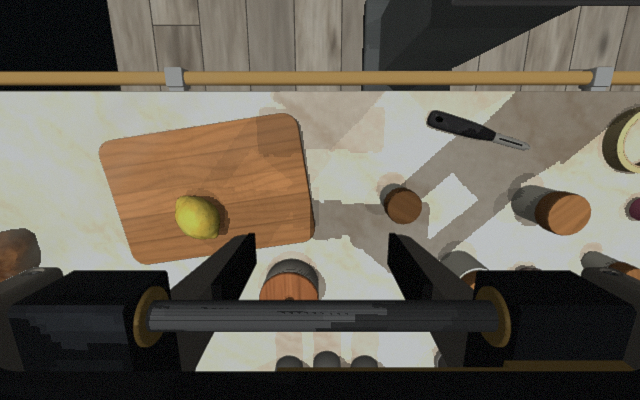

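```bash
python3 - <<'E'
from h import *
# last check: jars/bystanders unmoved in top view vs start
a=cv2.imread('pics/top0.png');b=ctrl.read_camera('top')
for n,(u,v) in dict(garlic=(330,163),onion=(233,160)).items():
    t=a[v-14:v+14,u-14:u+14];r=cv2.matchTemplate(b[v-20:v+20,u-20:u+20],t,cv2.TM_CCOEFF_NORMED);_,m,_,l=cv2.minMaxLoc(r);print(n,m,np.array(l)-6)
s=ctrl.state();print(s['time'],s['contact_force'])
print(ctrl.job_done())
E
```

```text
garlic 0.9993222951889038 [0 0]
onion 0.9996518492698669 [0 0]
36.825 [0.5631 0.742  0.3755]
the job is handed in; nothing more can be done
None
```

All four lids are on their own jars and the job is handed in at 36.8 s of the 112 s allowed. I took the stack apart from the top down: smallest, small, large, then largest.

**Seating:** each lid met its jar within about 0.3 mm of the height worked out for fully home. Pressing forces were 2 to 16 N.
- The largest lid first touched about 1 mm high. A further light push dropped it home, to within 0.1 mm.
- The last scene and top pictures show all four lids level and right way up on upright jars. I took no separate oblique close-up to check tilt.

**Bystanders:** matching the top pictures from start and finish showed zero pixels of movement for the garlic and the onion. I never touched the pink and turquoise look-alikes.

**Checks that disagreed:**
- My first close on the smallest lid came up empty, because the fingertips seemed about 30 to 40 mm higher than `ctrl.tip_reach` implies. I corrected the grip height from the pictures.
- Triangulated heights came out about 5 mm below the text's. Contact heights while placing agreed with the text instead.
- About 7 N of upward force appeared while gripping the small and large lids. I didn't find out why; it went away on lifting.

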